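# Close a loaded centrifuge bucket: lid on, clamp down

## Robot

A 7-joint arm with a two-finger parallel gripper is mounted at the origin on the work surface. World frame = base frame: x ahead of the robot, y to its left, z up, the work surface at z = 0. Lengths are in m, angles in rad, forces in N, time in s.
With the tool pointing down it reaches from about 0.4 to 0.85 m from the base axis. Payload 4.5 kg.
Tool frame: the origin (TCP) lies between the finger pads; the fingertips stand 22 mm ahead of it and the grasp point (between the pads) lies 3 mm ahead of it; z points along the fingers, x is the direction in which the jaws open and shut, and the axes are right-handed (so a half turn about z gives the same grasp; the last joint's range is limited). The gripper opens to 85 mm and grips with 20 to 120 N. Pads are 22 mm wide; open, the fingers measure 114 mm over their backs; the gripper's body (76 mm by 85 mm) begins 54 mm behind the grasp point. The pads swing forward as they close: fully open they stand 13 mm farther back than shut.
Start: joints at [-1.176, 0.689, -0.195, 1.565, 0.157, 0.902, -0.215], TCP at [0.221, 0.585, 0.224] pointing down, gripper open.
Joint ranges: [-3.01, 3.01], [-0.46, 2.08], [-1.47, 1.51], [0.13, 2.56], [-1, 4.14], [0.04, 2.09], [-2.66, 2.66]. Speed limits (rad/s): [2.57, 2.57, 3.14, 3.14, 3.14, 3.14, 3.14].

## Interface

Orientations are given as a rotation vector (axis times angle).
In Python, from bench import bot, imaging, sign_off gives the robot as it stands. The module is installed in compiled form; this text tells all that it offers.
- The arm moves only by the shell command python3 -m pendant 'ROWS'. ROWS is JSON, a list of rows, each a list of 3 entries, a list of its own where there are three numbers: the shift along the tool's x, y, z in m, then the turn, a rotation vector about the tool's x, y, z in degrees, then the opening, from 0 (shut) to 1 (fully open). A call has 1 to 8 rows; each row shifts and turns the commanded pose from where the row before left it, along the tool's axes as they then stand; what a row does not reach is not made up. A row lasts 1/12 s, in which the tool goes at most 41.7 mm and 7.16 degrees, less where a joint would pass 70% of its speed; a pose out of reach is approached as far as the arm can. A call is refused whole if a number of a shift passes 0.0417 or a number of a turn 7.16, either way. A call with a gripper value outside its range is refused whole. The fingers move at their own pace and stop on an object; the grip force is fixed at half the most. Time passes only in rows, so rows that do not move let the fingers close. It gives the time, the measured TCP pose, the force and the opening at its end, in the units of the state.
- bot.get_obs(): the state, without advancing time (a new reading comes with each control period).
- imaging.get_image(name): name is "scene" or "top" or "wrist"; returns (picture, depth): 480x640x3 uint8, blue, green, red; 480x640 float32, m along the optical axis (not along the pixel's ray), 0 where there is no reading.
- imaging.camera_params(name): a dict with "vertical_fov" (degrees; the focal length in pixels is half the picture's height over the tangent of half this angle, whatever the lens; pixels are square), "cx", "cy" (the principal point, pixels), "eye" and "orientation" of the camera in the world. Camera axes: x right, y down, z forward; pixel columns grow to the right and rows downward; lengths in m; the calibration is good to about 2 mm. A picture is of the moment at which its call begins: read the wrist's pose just before it. camera_params takes no time and is no camera call; for the wrist camera it gives the pose at the moment of the call.
- sign_off(): hands the job in, once; it reports no verdict.
Trained networks look in the newest picture that a camera, given by its name, has taken for a name from the list of things; names that differ only in an ending like _2 or _b are one class to them, and where a whole thing is asked for, a point or a joint stands for the part that bears it (a point fixed in the world has none). Each returns a list of dicts, best first, with "conf" (0 to 1); they miss things now and then, are a little off and sometimes report something else, mostly with a low value. They report only what shows in the picture. A call takes as long as a camera call. They do not tell look-alikes from the thing itself.
- imaging.cut_out(camera, name): "mask" (480x640 bool, what is visible of it).
- imaging.place_of(camera, name): "point" ([x, y, z] in m, in world coordinates, good to about 4 mm: a listed point, or the origin of a listed thing).
The state is a dict: "clock": time; "joint_pos": joint angles; "dq": joint speeds; "tau": joint torques, N m; "position": TCP position; "tool_rot": TCP orientation; "wrist_force": force on the tool from outside, world axes, zero at the start; "ft_torque": the same for the moment, N m; "grip_width": finger opening in m.
Only numpy, scipy, OpenCV 4.12 (cv2) and the standard library are available. Lean on these libraries where they do the work, as an engineer would, in place of code of your own. Each camera call takes 0.05 s, during which the arm holds its last target.

## Task

The centrifuge bucket is already loaded with its tubes. Set the loose lid into the bucket's mouth (lower it, do not drop it), then swing the bucket's clamp frame over and fully down onto the lid, so that the bucket is closed for its run. Leave the jar, the tube rack and the tip box where they stand.

Things in the scene. Friction and masses are not known exactly. Their poses are not given: they have to be found in the camera images.
- bucket_mouth (a point): Rim-height centre of the bucket's mouth. Dark open rectangular metal bucket fixed to the bench: 120 mm (its x) by 150 mm (its y), 105 mm high, walls 6 mm, opening 108 by 138 mm; blue tube caps inside end 19 mm below the rim. z is up; the clamp's hinge is on the +x side (the far side; its x is within 0.4 rad of straight ahead of the robot).
- lid_grip (a point): Centre of the loose lid's bright metal handle bar: 52 mm long (lid's x), 14 mm wide (y), 14 mm tall, on two posts with 20 mm of air below the bar. It lies 43 mm above the plug's underside, 27 mm above the plate's top face. Lid seated (its x along the bucket's x, either way round): this point is 33 mm above the rim, over the mouth's centre. z is up.
- lid_plate (a point): Centre of the lid's plate: flat dark metal, 126 mm (x) by 156 mm (y), 6 mm thick, with a black rubber plug below, 10 mm deep, 101 by 131 mm, its lowest 4 mm stepped in to 94 by 124 mm. This point is 13 mm above the plug's underside. The lid starts flat on the bench, plug down, handle up; about 0.25 kg.
- clamp (a joint): Clamp frame's angle, rad: 0 = fully down (horizontal, 1.5 mm above the seated lid's plate; end stop), grows as it opens, 1.57 = upright, 1.95 = open stop. Starts at 1.6 to 1.85. Its stiff hinge keeps it wherever it is left; 1 to 3 N at the tab moves it. It cannot go fully down on a lid that is not seated.
- clamp_hinge (a point): Middle of the clamp's hinge axis (along the bucket's y), 76 mm from the bucket's centre on its +x side, 11.5 mm above the rim; axes as the bucket's. The clamp is a steel U-frame 8 mm thick: two arms 110 mm apart run from the hinge to a cross bar, 120 mm wide, 124 mm from the hinge; a finger tab runs on from its middle.
- clamp_tab (a point): Grip point on the clamp's finger tab, 168 mm from the hinge axis. Tab: 14 mm wide along the bucket's y, 8 mm thick, from the cross bar out to 188 mm from the hinge. Clamp upright: the tab points up. Clamp down: it points to the bucket's -x and overhangs its front, free air beside and below; this point is then 92 mm from the bucket's centre.
- reagent_mid (a point): Bystander: middle of an amber screw jar, 60 mm across, 110 mm high.
- rack_mid (a point): Bystander: middle of a white tube rack with five blue-capped tubes, 90 by 120 by 61 mm high.
- tipbox_mid (a point): Bystander: middle of a grey pipette-tip box with a white cover, 89 by 124 by 63 mm high.
There are look-alikes about, which are no part of the job. What is shaped like the part that bears lid_grip but yellow is not meant.

How it is judged:
On the way:
1. the lid is seated in the bucket's mouth while the clamp is still open (x of lid_grip in the frame of bucket_mouth between -0.007 and 0.007 m and y of lid_grip in the frame of bucket_mouth between -0.007 and 0.007 m and z of lid_grip in the frame of bucket_mouth between 0.028 and 0.0375 m and angle between lid_grip's own z axis and vertical below 0.06 rad and value of joint clamp above 1 rad), for 0.2 s.
At the end, for the whole second after the job is handed in: The lid sits in the bucket's mouth: handle centre within 7 mm of the mouth's centre along the bucket's x and y and 28 to 37.5 mm above the rim, level within 0.06 rad, at rest; the clamp is down to less than 0.07 rad (x of lid_grip in the frame of bucket_mouth between -0.007 and 0.007 m and y of lid_grip in the frame of bucket_mouth between -0.007 and 0.007 m and z of lid_grip in the frame of bucket_mouth between 0.028 and 0.0375 m and angle between lid_grip's own z axis and vertical below 0.06 rad and value of joint clamp below 0.07 rad and linear speed of lid below 0.02 m/s); the robot touches nothing.
It fails at once if the amber jar is shifted by more than 30 mm (distance of reagent_mid from where it was at the start of the episode above 0.03 m).
It fails at once if the tube rack is shifted by more than 30 mm (distance of rack_mid from where it was at the start of the episode above 0.03 m).
It fails at once if the tip box is shifted by more than 30 mm (distance of tipbox_mid from where it was at the start of the episode above 0.03 m).
It fails at once if the lid is dropped (untouched by the fingers and faster than 0.7 m/s, a free fall of 25 mm) (contact force between the fingers and lid below 0.05 N and linear speed of lid above 0.7 m/s).
It also fails if it takes over 58 s, if anything falls off the work surface, if the arm or the gripper's body presses on something with over 40 N, if the wrist force passes 120 N, or if a joint passes its speed limit or range.

## Working session

There is one attempt and no reset: what is moved stays moved. The work goes in short steps, Python scripts to look and compute and a shell command to move; the robot and the scene stay as the last step left them, time stands still between calls to the robot, and variables do not carry over. Pictures are saved under pics/ and viewed, and the job is handed in when it is done.

```bash
mkdir -p pics; ls; python3 - <<'E'
from bench import bot, imaging
import cv2
o=bot.get_obs()
for k,v in o.items(): print(k,v)
for n in ["scene","top"]:
    p,d=imaging.get_image(n); cv2.imwrite(f"pics/{n}0.png",p)
    print(imaging.camera_params(n))
E
```

```text
pics
clock 0.0
joint_pos [-1.17621004  0.69002401 -0.19452882  1.56637184  0.15728855  0.90248454
 -0.2150844 ]
dq [ 0.00167726 -0.00066069  0.00023105 -0.00030874  0.00107628  0.00023533
  0.00053396]
tau [-8.50468632e-05 -5.39615500e+01 -1.26653139e+00 -1.58537114e+01
  9.01224848e-03  9.65576561e-03  1.33454954e-07]
position [0.22042961 0.58411343 0.22315205]
tool_rot [ 2.58289772e+00  1.78630456e+00 -2.34196790e-03]
wrist_force [-0.02799426  0.25623822 -0.16808632]
ft_torque [-0.00661979  0.03166946  0.01672759]
grip_width 0.08557386293420045
{'vertical_fov': 57.765913227248866, 'cx': 310.5607907753339, 'cy': 238.25018983106358, 'eye': array([1.39566326, 0.49045527, 0.81795704]), 'orientation': array([-1.25854426, -2.12355165,  1.04425497])}
{'vertical_fov': 47.742101691787276, 'cx': 318.441974757186, 'cy': 250.65198362876768, 'eye': array([0.36823581, 0.02667919, 1.59317537]), 'orientation': array([-2.15024013,  2.15880772, -0.12198034])}
```

View pics/scene0.png

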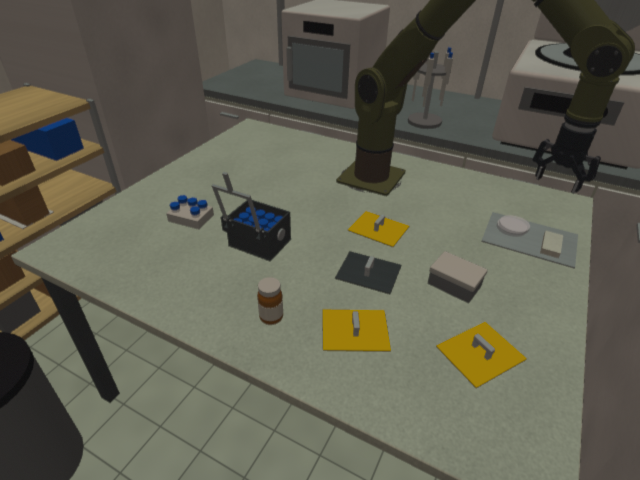

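View pics/top0.png

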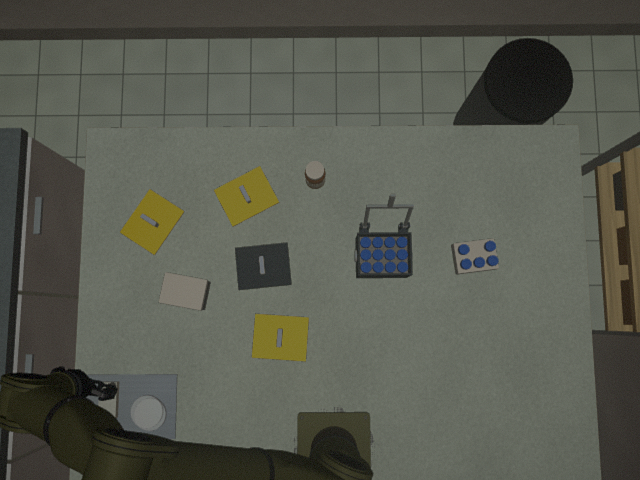

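The scene holds four lids. The dark lid at top (263,265) / scene (369,271) has a dark plate and a bright bar, so it matches the description. The three yellow lids at top (246,195), (153,221) and (280,337) are the look-alikes. The bucket is at top (384,255), with its hinge on the far side and the clamp leaning open. The jar is at (315,174), the rack at (475,256) and the tip box at (184,291). Next I'll measure these.

```bash
cat > h.py <<'E'
import numpy as np, cv2
from scipy.spatial.transform import Rotation as R
from bench import bot, imaging
def cloud(n,d,c=None):
    c=c or imaging.camera_params(n)
    f=240/np.tan(np.radians(c['vertical_fov'])/2)
    v,u=np.mgrid[:480,:640]
    P=np.stack([(u-c['cx'])*d/f,(v-c['cy'])*d/f,d],-1)
    W=P@R.from_rotvec(c['orientation']).as_matrix().T+c['eye']
    W[d<=0]=np.nan
    return W
def proj(n,X,c=None):
    c=c or imaging.camera_params(n)
    f=240/np.tan(np.radians(c['vertical_fov'])/2)
    p=(np.asarray(X)-c['eye'])@R.from_rotvec(c['orientation']).as_matrix()
    return np.array([c['cx'],c['cy']])+f*p[...,:2]/p[...,2:]
E
python3 - <<'E'
from h import *
for n in ["top","scene"]:
    p,d=imaging.get_image(n)
    np.save(f"{n}0.npy",d)
    for t in ["bucket_mouth","lid_grip","lid_plate","clamp_hinge","clamp_tab"]:
        for r in imaging.place_of(n,t): print(n,t,round(r['conf'],2),np.round(r['point'],4),proj(n,r['point']).round(0))
    if n=="top":
        cv2.imwrite("pics/crop0.png",cv2.resize(p[190:320,220:430],None,fx=3.7,fy=3.7,interpolation=cv2.INTER_CUBIC))
print(bot.get_obs()['clock'])
E
```

```text
top bucket_mouth 0.74 [ 0.544  -0.1412  0.1101] [384. 252.]
top lid_grip 0.76 [0.6573 0.5328 0.0469] [148. 217.]
top lid_grip 0.74 [0.7248 0.2565 0.0402] [244. 194.]
top lid_grip 0.66 [0.5187 0.203  0.0451] [262. 264.]
top lid_grip 0.62 [0.3155 0.1503 0.0455] [280. 336.]
top lid_plate 0.96 [0.6517 0.5332 0.0108] [152. 221.]
top lid_plate 0.85 [0.7275 0.2543 0.0144] [246. 196.]
top lid_plate 0.7 [0.5205 0.2036 0.0132] [263. 265.]
top lid_plate 0.58 [0.3149 0.1527 0.0136] [280. 336.]
top clamp_hinge 0.6 [ 0.6225 -0.1458  0.1176] [385. 224.]
top clamp_tab 0.81 [ 0.6613 -0.1386  0.2832] [390. 197.]
scene bucket_mouth 0.63 [ 0.5432 -0.1405  0.1048] [259. 213.]
scene lid_grip 0.8 [0.729  0.2546 0.041 ] [356. 320.]
scene lid_grip 0.66 [0.653  0.532  0.0429] [483. 342.]
scene lid_grip 0.62 [0.5168 0.2035 0.0403] [370. 262.]
scene lid_grip 0.6 [0.3151 0.1559 0.0451] [381. 219.]
scene lid_plate 0.81 [0.7315 0.2529 0.0145] [354. 328.]
scene lid_plate 0.8 [0.5236 0.1999 0.0142] [367. 270.]
scene lid_plate 0.69 [0.6526 0.535  0.012 ] [481. 351.]
scene lid_plate 0.64 [0.3154 0.156  0.0131] [380. 228.]
scene clamp_hinge 0.96 [ 0.6209 -0.1402  0.1169] [243. 223.]
scene clamp_hinge 0.67 [0.4471 0.4269 0.0317] [457. 276.]
scene clamp_tab 0.95 [ 0.6604 -0.1435  0.2827] [226. 177.]
0.7
```

View pics/crop0.png

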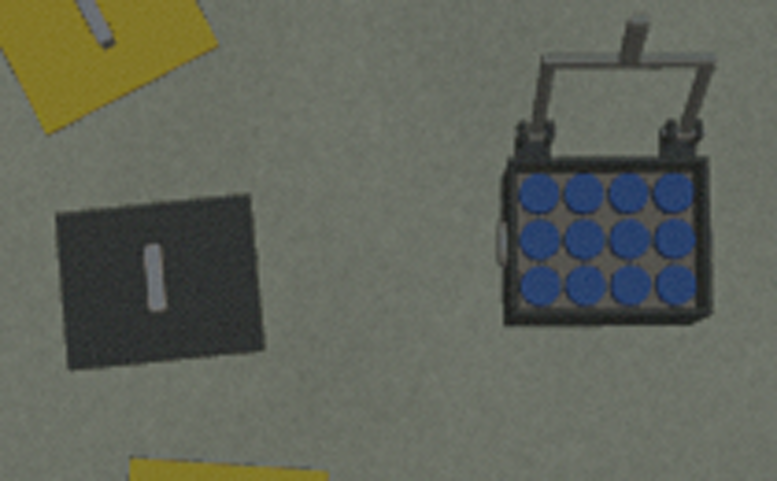

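The crop confirms it: the lid at crop (155,277) has a dark plate and a bright bar, and its neighbours are yellow. Next are precise poses and yaws for the lid and bucket.

```bash
python3 - <<'E'
from h import *
def fit(pts,size):
    # fit rectangle via minAreaRect
    r=cv2.minAreaRect((pts[:,:2]*1000).astype(np.float32)); return r
for n in ["top","scene"]:
    p,d=imaging.get_image(n); W=cloud(n,d)
    x,y,z=W[...,0],W[...,1],W[...,2]
    g=p.mean(-1)
    # lid plate
    near=(np.abs(x-.52)<.13)&(np.abs(y-.203)<.13)
    m=near&(z>0.010)&(z<0.024)
    k=cv2.morphologyEx(m.astype(np.uint8),cv2.MORPH_OPEN,np.ones((3,3)))>0
    print(n,"lid z med",np.median(z[k]),k.sum(),fit(W[k],0))
    mask=near&(z>-.01)&(z<0.03)&(p.max(-1)<75)
    k=cv2.morphologyEx(mask.astype(np.uint8),cv2.MORPH_OPEN,np.ones((3,3)))>0
    print(n,"lid colour",k.sum(),fit(W[k],0), np.median(z[k]))
    hb=near&(z>0.035)&(z<.06); print(n,"bar",hb.sum(),fit(W[hb],0) if hb.sum()>5 else 0,np.nanmedian(z[hb]))
    nb=(np.abs(x-.545)<.085)&(np.abs(y+.141)<.1)&(z>.098)&(z<.109)
    k=nb
    print(n,"rim",k.sum(),fit(W[k],0),np.median(z[k]))
    cap=(np.abs(x-.545)<.085)&(np.abs(y+.141)<.1)&(z>.075)&(z<.098)&(p[...,0].astype(int)-p[...,2]>50)
    print("caps",cap.sum(),np.nanmedian(z[cap]),fit(W[cap],0))
o=bot.get_obs(); M=R.from_rotvec(o['tool_rot']).as_matrix(); print(M.round(3),o['position'])
p,d=imaging.get_image("wrist"); cv2.imwrite("pics/wrist0.png",p)
E
```

```text
top lid z med 0.016495397786261745 1972 ((554.8093872070312, 206.76622009277344), (200.4211883544922, 156.08770751953125), 5.505972862243652)
top lid colour 2150 ((517.68798828125, 203.42892456054688), (124.9103775024414, 155.60792541503906), 5.505972862243652) 0.01644016145599292
top bar 92 ((518.4054565429688, 203.38136291503906), (50.68177032470703, 14.57447624206543), 7.562996864318848) 0.04902923034189122
top rim 434 ((552.9287109375, -143.0701904296875), (142.14561462402344, 150.78855895996094), 0.08182448148727417) 0.10424462314771932
caps 962 0.08671837149625283 ((542.654296875, -143.992919921875), (129.9969940185547, 97.07951354980469), 89.41603088378906)
scene lid z med 0.013557046365165859 1597 ((557.1838989257812, 207.7550811767578), (200.3862762451172, 155.60743713378906), 5.854920864105225)
scene lid colour 1597 ((522.4688720703125, 204.2003173828125), (131.83041381835938, 153.90570068359375), 5.863762855529785) 0.013542939597779635
scene bar 82 ((523.1284790039062, 204.77052307128906), (53.44869613647461, 13.44742488861084), 4.488341808319092) 0.0466203347178244
scene rim 303 ((556.712646484375, -141.53265380859375), (146.19166564941406, 153.88870239257812), 0.12035568058490753) 0.10157891960377408
caps 433 0.08298940717387826 ((537.35400390625, -150.05340576171875), (127.1042709350586, 92.64556884765625), 89.92716979980469)
[[ 0.353  0.936  0.   ]
 [ 0.936 -0.353  0.   ]
 [ 0.    -0.    -1.   ]] [0.22064806 0.58479037 0.22403571]
```

Lid centre is about (0.519, 0.2035) with yaw 5.6°. Bucket centre is about (0.543, -0.143) with yaw about 0. I'll turn the tool and travel to above the lid.

```bash
python3 -m pendant '[[[0,0,0],[0,0,-6.6],1],[[0,0,0],[0,0,-6.6],1],[[0,0,0],[0,0,-6.6],1],[[0,0,0],[0,0,-6.5],1]]'
python3 -m pendant '[[[-0.035,0.022,0],[0,0,0],1],[[-0.035,0.022,0],[0,0,0],1],[[-0.035,0.022,0],[0,0,0],1],[[-0.035,0.022,0],[0,0,0],1],[[-0.035,0.022,0],[0,0,0],1],[[-0.035,0.022,0],[0,0,0],1],[[-0.035,0.022,0],[0,0,0],1],[[-0.035,0.022,0],[0,0,0],1]]'
cat >> h.py <<'E'
def delta(tx,ty,tz=None,yaw=None):
    o=bot.get_obs(); M=R.from_rotvec(o['tool_rot']).as_matrix()
    t=np.array([tx,ty,o['position'][2] if tz is None else tz])
    print("t",round(o['clock'],2),"pos",o['position'].round(4),"xang",np.degrees(np.arctan2(M[1,0],M[0,0])).round(2),"tilt",M[:,2].round(4),"tool delta",(M.T@(t-o['position'])).round(4),"F",o['wrist_force'].round(2),"grip",o['grip_width'].round(4))
E
python3 - <<'E'
from h import *
delta(.519,.2035)
E
```

```text
clock: 1.18
position: [0.2207, 0.5848, 0.2241]
tool_rot: [2.103, 2.334, 0.0]
wrist_force: [0.7, -0.1, 0.4]
grip_width: 0.0852
clock: 1.85
position: [0.4243, 0.3217, 0.2242]
tool_rot: [2.109, 2.328, 0.001]
wrist_force: [1.2, 0.5, -0.1]
grip_width: 0.0851Traceback (most recent call last):
  File "<stdin>", line 2, in <module>
  File "h.py", line 20, in delta
    print("t",round(o['clock'],2),"pos",o['position'].round(4),"xang",np.degrees(np.arctan2(M[1,0],M[0,0])).round(2),"tilt",M[:,2].round(4),"tool delta",(M.T@(t-o['position'])).round(4),"F",o['wrist_force'].round(2),"grip",o['grip_width'].round(4))
                                                                                                                                                                                                                               ^^^^^^^^^^^^^^^^^^^^^
AttributeError: 'float' object has no attribute 'round'
```

```bash
sed -i "s/o\['grip_width'\].round(4)/round(o['grip_width'],4)/" h.py
python3 -m pendant '[[[-0.032,0.02,0],[0,0,0],1],[[-0.032,0.02,0],[0,0,0],1],[[-0.032,0.02,0],[0,0,0],1],[[-0.025,0.018,0],[0,0,0],1],[[0,0,0],[0,0,0],1]]'
python3 - <<'E'
from h import *
delta(.519,.2035)
p,d=imaging.get_image("wrist"); c=imaging.camera_params("wrist"); cv2.imwrite("pics/wrist1.png",p); print(c)
W=cloud("wrist",d,c)
for t in ["lid_grip","lid_plate"]:
    for r in imaging.place_of("wrist",t): print(t,round(r['conf'],2),np.round(r['point'],4))
x,y,z=np.moveaxis(W,-1,0)
m=(z>.01)&(z<.024)&(np.abs(x-.52)<.12)&(np.abs(y-.2)<.12)&(p.max(-1)<75)
m=cv2.morphologyEx(m.astype(np.uint8),cv2.MORPH_OPEN,np.ones((5,5)))>0
print(m.sum(),cv2.minAreaRect((W[m][:,:2]*1000).astype(np.float32)),np.median(z[m]))
b=(z>.043)&(z<.06)&(np.abs(x-.52)<.06)&(np.abs(y-.2)<.06)
print(b.sum(),cv2.minAreaRect((W[b][:,:2]*1000).astype(np.float32)),np.median(z[b]))
E
```

```text
clock: 2.27
position: [0.518, 0.2023, 0.2236]
tool_rot: [2.12, 2.31, -0.002]
wrist_force: [0.1, -1.9, -0.2]
grip_width: 0.0855
t 2.27 pos [0.518  0.2023 0.2236] xang 94.92 tilt [ 0.0032 -0.0051 -1.    ] tool delta [ 0.0011  0.0011 -0.    ] F [ 0.06 -1.89 -0.18] grip 0.0855
{'vertical_fov': 67.68691760124473, 'cx': 320.0676980327477, 'cy': 238.0143372072857, 'eye': array([0.43827997, 0.20000945, 0.37368213]), 'orientation': array([1.96724093, 2.15399592, 0.32821463])}
lid_grip 0.83 [0.5216 0.2066 0.0436]
lid_grip 0.64 [0.6567 0.5397 0.042 ]
lid_grip 0.6 [0.7279 0.2577 0.0443]
lid_plate 0.93 [0.6505 0.5357 0.0104]
lid_plate 0.68 [0.5213 0.203  0.0099]
17208 ((515.81494140625, 208.61941528320312), (124.26628875732422, 154.5398712158203), 5.989997386932373) 0.016393321208347772
820 ((516.3079223632812, 208.8604736328125), (51.43270492553711, 13.886368751525879), 5.608179569244385) 0.05004739852353729
```

View pics/wrist1.png

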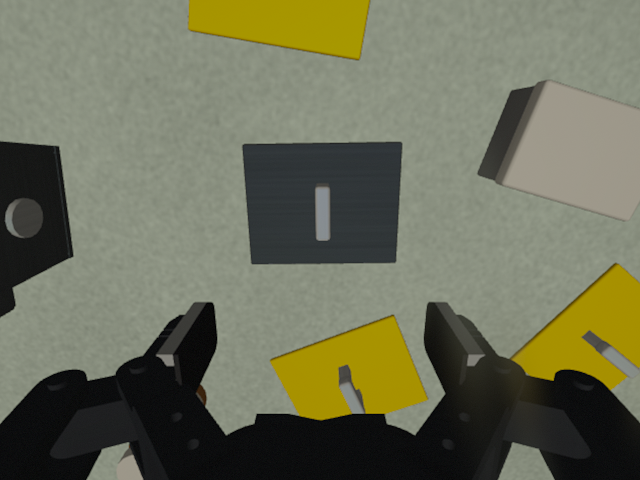

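The wrist picture shows the dark lid at (322,212), between the open fingers. The arm was still settling then, so I'll measure again now that it's at rest.

```bash
cat >> h.py <<'E'
def wristlid(cx,cy):
    c=imaging.camera_params("wrist"); p,d=imaging.get_image("wrist")
    W=cloud("wrist",d,c); x,y,z=np.moveaxis(W,-1,0)
    m=(z>.01)&(z<.024)&(np.abs(x-cx)<.12)&(np.abs(y-cy)<.12)&(p.max(-1)<75)
    m=cv2.morphologyEx(m.astype(np.uint8),cv2.MORPH_OPEN,np.ones((5,5)))>0
    print(m.sum(),cv2.minAreaRect((W[m][:,:2]*1000).astype(np.float32)),np.median(z[m]))
    b=(z>.043)&(z<.06)&(np.abs(x-cx)<.06)&(np.abs(y-cy)<.06)
    if b.sum()>10: print(b.sum(),cv2.minAreaRect((W[b][:,:2]*1000).astype(np.float32)),np.median(z[b]))
E
python3 - <<'E'
from h import *
delta(.519,.2035)
wristlid(.52,.2); wristlid(.52,.2)
E
```

```text
t 2.42 pos [0.5125 0.2111 0.224 ] xang 95.61 tilt [-4.e-04  9.e-04 -1.e+00] tool delta [-0.0082  0.0058 -0.    ] F [-0.56  0.48 -0.5 ] grip 0.0857
16958 ((518.9978637695312, 204.14553833007812), (123.87577819824219, 154.84173583984375), 5.672467231750488) 0.01629685029522779
798 ((518.9837036132812, 204.6665802001953), (51.152381896972656, 13.424800872802734), 5.568593502044678) 0.04995429957966874
16998 ((518.5372924804688, 204.1593780517578), (123.92854309082031, 154.7444305419922), 5.685694694519043) 0.016302789034916276
805 ((519.0885009765625, 204.53440856933594), (51.153785705566406, 14.002359390258789), 5.675887584686279) 0.049925576857462406
```

```bash
python3 -m pendant '[[[-0.0077,0.0058,0.01],[0,0,0],1],[[0,0,0.03],[0,0,0],1],[[0,0,0.03],[0,0,0],1],[[0,0,0.03],[0,0,0],1],[[0,0,0.025],[0,0,0],1],[[0,0,0.015],[0,0,0],1],[[0,0,0],[0,0,0],1],[[0,0,0],[0,0,0],1]]'
python3 - <<'E'
from h import *
delta(.519,.204,.046)
p,d=imaging.get_image("wrist"); cv2.imwrite("pics/wrist2.png",p)
E
```

```text
clock: 3.18
position: [0.5185, 0.2038, 0.0832]
tool_rot: [-2.107, -2.329, 0.003]
wrist_force: [0.0, 0.4, 1.5]
grip_width: 0.0853
t 3.18 pos [0.5185 0.2038 0.0832] xang 95.71 tilt [-1.8e-03 -7.0e-04 -1.0e+00] tool delta [0.0002 0.0006 0.0372] F [0.02 0.4  1.5 ] grip 0.0853
```

View pics/wrist2.png

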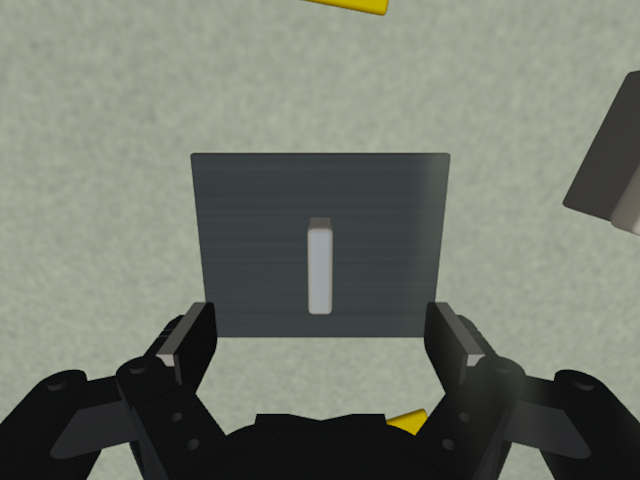

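The bar at (320,270) is centred between the pads (215 to 425) and parallel to them. I'll go down and grip.

```bash
python3 -m pendant '[[[0,0.0005,0.019],[0,0,0],1],[[0,0,0.018],[0,0,0],1],[[0,0,0],[0,0,0],1],[[0,0,0],[0,0,0],0],[[0,0,0],[0,0,0],0],[[0,0,0],[0,0,0],0],[[0,0,0],[0,0,0],0],[[0,0,0],[0,0,0],0]]'
python3 -m pendant '[[[0,0,0],[0,0,0],0],[[0,0,0],[0,0,0],0],[[0,0,0],[0,0,0],0],[[0,0,0],[0,0,0],0]]'
python3 - <<'E'
from h import *
delta(.519,.204,.046)
p,d=imaging.get_image("wrist"); cv2.imwrite("pics/wrist3.png",p)
E
```

```text
clock: 3.9
position: [0.5203, 0.2038, 0.0478]
tool_rot: [2.109, 2.327, 0.002]
wrist_force: [-0.5, -0.8, -0.1]
grip_width: 0.0257
clock: 4.23
position: [0.5198, 0.2036, 0.047]
tool_rot: [-2.11, -2.328, -0.0]
wrist_force: [0.1, 0.2, 0.0]
grip_width: -0.0002
t 4.23 pos [0.5198 0.2036 0.047 ] xang 95.63 tilt [-0.  0. -1.] tool delta [ 0.0005 -0.0007  0.001 ] F [0.13 0.25 0.  ] grip -0.0002
```

View pics/wrist3.png

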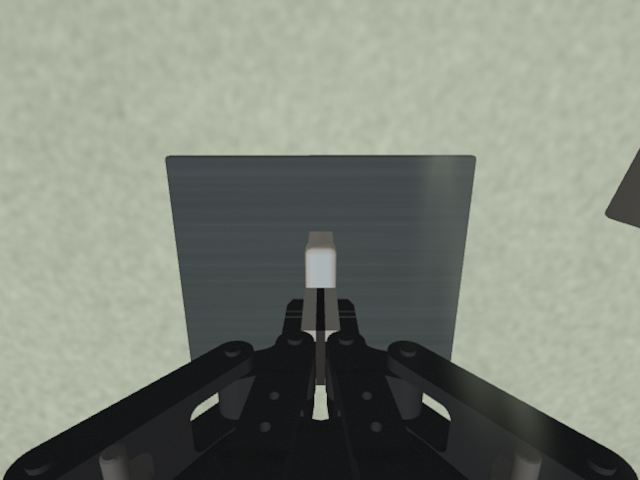

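The width reads shut (0), but the pads look close to the bar. I'll check in a crop and in the depth image before moving on.

```bash
python3 - <<'E'
from h import *
delta(.519,.204,.046)
c=imaging.camera_params("wrist"); p,d=imaging.get_image("wrist"); W=cloud("wrist",d,c)
cv2.imwrite("pics/wrist3c.png",cv2.resize(p[210:420,220:420],None,fx=2.8,fy=2.8,interpolation=cv2.INTER_CUBIC))
for v in (240,255,270,285,295,305,315,325,340,360): print(v,[tuple(W[v,u].round(3)) for u in (300,310,320,330)])
p,d=imaging.get_image("scene"); cv2.imwrite("pics/scene3.png",cv2.resize(p[190:340,290:460],None,fx=4,fy=4,interpolation=cv2.INTER_CUBIC))
E
```

```text
t 4.28 pos [0.5197 0.2036 0.047 ] xang 95.63 tilt [-1.e-04  0.e+00 -1.e+00] tool delta [ 0.0005 -0.0007  0.001 ] F [-0.5  -0.03  0.3 ] grip 0.0002
240 [(np.float64(0.501), np.float64(0.192), np.float64(0.016)), (np.float64(0.496), np.float64(0.197), np.float64(0.031)), (np.float64(0.496), np.float64(0.202), np.float64(0.03)), (np.float64(0.495), np.float64(0.207), np.float64(0.03))]
255 [(np.float64(0.509), np.float64(0.192), np.float64(0.017)), (np.float64(0.497), np.float64(0.197), np.float64(0.05)), (np.float64(nan), np.float64(nan), np.float64(nan)), (np.float64(0.496), np.float64(0.206), np.float64(0.05))]
270 [(np.float64(0.518), np.float64(0.193), np.float64(0.017)), (np.float64(0.503), np.float64(0.198), np.float64(0.051)), (np.float64(0.503), np.float64(0.202), np.float64(0.05)), (np.float64(0.503), np.float64(0.207), np.float64(0.05))]
285 [(np.float64(0.527), np.float64(0.194), np.float64(0.016)), (np.float64(0.511), np.float64(0.199), np.float64(0.05)), (np.float64(0.51), np.float64(0.203), np.float64(0.051)), (np.float64(0.51), np.float64(0.208), np.float64(0.05))]
295 [
[... 735 characters left out ...]
0.512), np.float64(0.196), np.float64(0.082)), (np.float64(0.508), np.float64(0.199), np.float64(0.089)), (np.float64(0.507), np.float64(0.203), np.float64(0.09)), (np.float64(0.508), np.float64(0.206), np.float64(0.088))]
340 [(np.float64(0.506), np.float64(0.197), np.float64(0.101)), (np.float64(0.508), np.float64(0.2), np.float64(0.098)), (np.float64(0.511), np.float64(0.203), np.float64(0.092)), (np.float64(0.506), np.float64(0.206), np.float64(0.099))]
360 [(np.float64(0.507), np.float64(0.197), np.float64(0.109)), (np.float64(0.508), np.float64(0.2), np.float64(0.108)), (np.float64(0.519), np.float64(0.204), np.float64(0.092)), (np.float64(0.507), np.float64(0.206), np.float64(0.109))]
```

View pics/wrist3c.png

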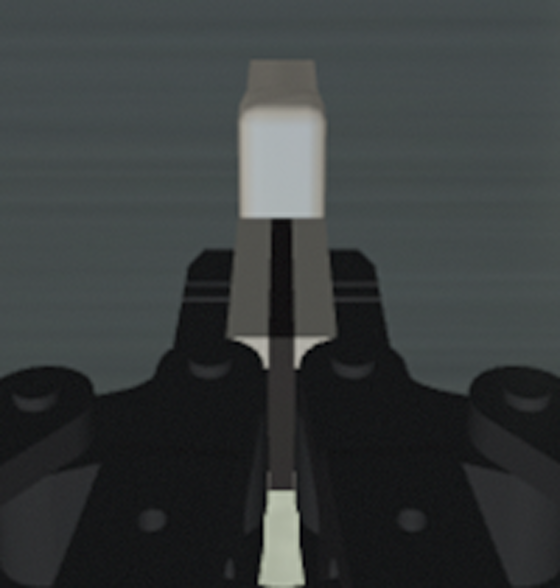

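View pics/scene3.png

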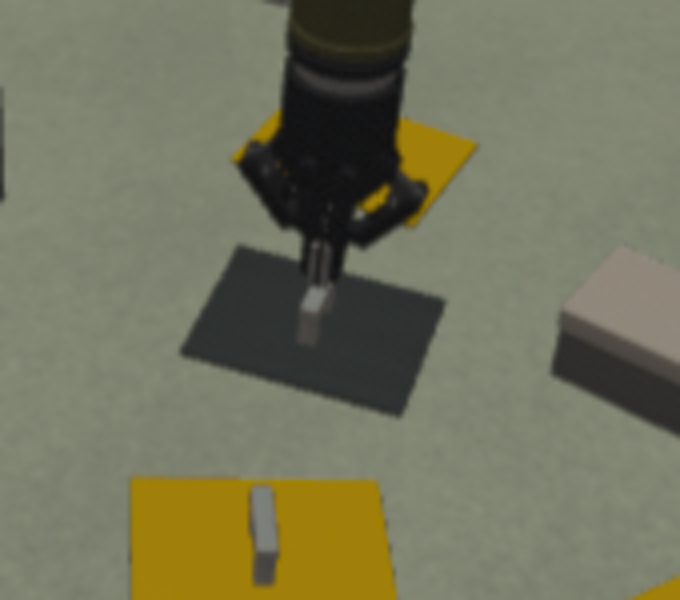

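The fingers closed above the bar. The pad faces end at about z=0.056, although the reported TCP is 0.047, so the tips are about 30 mm higher than the stated offset gives. Nothing was touched. I'll lift a little and measure the shut fingertips directly.

```bash
python3 -m pendant '[[[0,0,-0.03],[0,0,0],0],[[0,0,-0.03],[0,0,0],0],[[0,0,0],[0,0,0],0],[[0,0,0],[0,0,0],0],[[0,0,0],[0,0,0],0]]'
python3 - <<'E'
from h import *
delta(.519,.204,.046)
o=bot.get_obs();M=R.from_rotvec(o['tool_rot']).as_matrix()
c=imaging.camera_params("wrist"); p,d=imaging.get_image("wrist"); W=cloud("wrist",d,c)
T=(W-o['position'])@M
cv2.imwrite("pics/wrist4.png",p)
for v in range(270,345,5): print(v,[tuple((1000*T[v,u]).round(0).tolist()) for u in (290,305,312,330,350)], W[v,312,2].round(3))
for n in("scene","top"):
    c=imaging.camera_params(n); p,d=imaging.get_image(n); W=cloud(n,d,c); T=(W-o['position'])@M
    m=(np.abs(T[...,0])<.03)&(np.abs(T[...,1])<.03)&(W[...,2]>.056)&(W[...,2]<.2)
    print(n,m.sum(), np.percentile(1000*T[m][:,2],[90,97,99,100]).round(0) if m.sum() else 0)
E
```

```text
clock: 4.8
position: [0.5195, 0.2033, 0.1068]
tool_rot: [-2.11, -2.328, 0.001]
wrist_force: [-0.3, 0.4, -1.0]
grip_width: 0.0002
t 4.8 pos [0.5195 0.2033 0.1068] xang 95.62 tilt [-3.e-04 -3.e-04 -1.e+00] tool delta [ 0.0008 -0.0004  0.0607] F [-0.25  0.39 -0.99] grip 0.0002
270 [(-21.0, 22.0, 90.0), (-10.0, 22.0, 90.0), (-5.0, 8.0, 57.0), (7.0, 8.0, 57.0), (22.0, 22.0, 91.0)] 0.05
275 [(-21.0, 26.0, 90.0), (-10.0, 26.0, 90.0), (-5.0, 12.0, 58.0), (7.0, 12.0, 57.0), (22.0, 26.0, 90.0)] 0.049
280 [(-21.0, 30.0, 90.0), (-10.0, 30.0, 89.0), (-5.0, 15.0, 58.0), (7.0, 15.0, 56.0), (22.0, 30.0, 90.0)] 0.049
285 [(-22.0, 34.0, 91.0), (-10.0, 34.0, 90.0), (-5.0, 19.0, 57.0), (7.0, 18.0, 57.0), (23.0, 34.0, 91.0)] 0.05
290 [(-21.0, 37.0, 89.0), (-6.0, -12.0, -13.0), (-3.0, -12.0, -14.0), (5.0, -12.0, -14.0), (23.0, 38.0, 90.0)] 0.121
295 [(-22.0, 42.0, 90.0), (-6.0, -12.0, -19.0), (-3.0, -12.0, -19.0), (5.0, -12.0, -19.0), (23.0, 42.0, 90.0)] 0.126
300 [(-22.0, 47.0, 92.0), (-5.0, -12.0, -22.0), (-3.0, -12.0, -24.0), (4.0, -12.0, -23.0), (23.0, 46.0, 91.0)] 0.13
305 [(-12.0, -8.0, -20.0), (-5.
[... 261 characters left out ...]
, -12.0, -35.0), (4.0, -12.0, -35.0), (12.0, -8.0, -27.0)] 0.142
320 [(-11.0, -7.0, -30.0), (-5.0, -12.0, -38.0), (-2.0, -12.0, -38.0), (4.0, -12.0, -38.0), (12.0, -8.0, -31.0)] 0.145
325 [(-10.0, -8.0, -35.0), (-5.0, -12.0, -41.0), (-2.0, -12.0, -41.0), (4.0, -12.0, -41.0), (11.0, -8.0, -34.0)] 0.148
330 [(-10.0, -8.0, -38.0), (-5.0, -12.0, -44.0), (-2.0, -12.0, -45.0), (4.0, -12.0, -45.0), (11.0, -8.0, -38.0)] 0.152
335 [(-9.0, -14.0, -51.0), (-4.0, -13.0, -49.0), (-2.0, -10.0, -45.0), (4.0, -12.0, -49.0), (10.0, -15.0, -53.0)] 0.152
340 [(-9.0, -15.0, -55.0), (-4.0, -13.0, -52.0), (-2.0, -14.0, -53.0), (4.0, -13.0, -52.0), (10.0, -15.0, -54.0)] 0.16
scene 426 [-23. -14.  -9.  -6.]
top 0 0
```

View pics/wrist4.png

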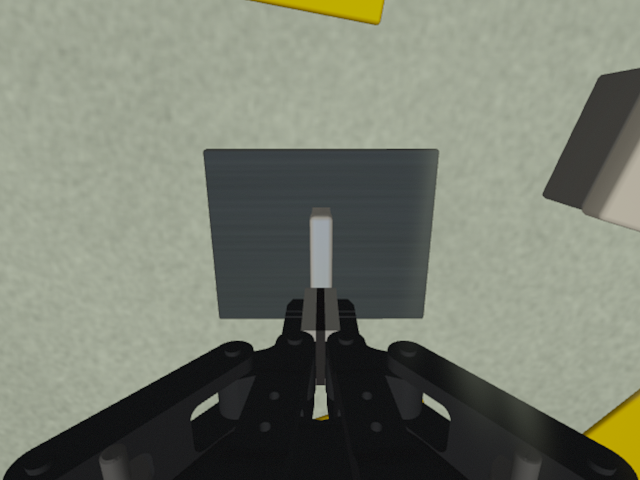

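The shut fingertips sit at tool z of about -8 mm (wrist -10, scene -6), not +22. The tool really ends about 30 mm short of the stated geometry, while the lateral centring is right. To put the grasp point on the bar I therefore need a reported TCP z of about 0.017.

```bash
python3 -m pendant '[[[0,0,0],[0,0,0],1],[[0,0,0],[0,0,0],1],[[0,0,0],[0,0,0],1],[[0,0,0],[0,0,0],1],[[0,0,0],[0,0,0],1],[[0,0,0],[0,0,0],1],[[0,0,0],[0,0,0],1],[[0,0,0.01],[0,0,0],1]]'
python3 -m pendant '[[[0.0005,0,0.025],[0,0,0],1],[[0,0,0.025],[0,0,0],1],[[0,0,0.015],[0,0,0],1],[[0,0,0.01],[0,0,0],1],[[0,0,0.005],[0,0,0],1],[[0,0,0],[0,0,0],1],[[0,0,0],[0,0,0],1]]'
python3 - <<'E'
from h import *
delta(.519,.204,.017)
p,d=imaging.get_image("wrist"); cv2.imwrite("pics/wrist5.png",p)
E
```

```text
clock: 5.62
position: [0.521, 0.2043, 0.0981]
tool_rot: [2.109, 2.327, 0.005]
wrist_force: [0.1, 0.6, 0.1]
grip_width: 0.0852
clock: 6.2
position: [0.52, 0.2043, 0.0172]
tool_rot: [2.11, 2.328, 0.001]
wrist_force: [0.6, -1.0, -0.2]
grip_width: 0.0857
t 6.2 pos [0.52   0.2043 0.0172] xang 95.63 tilt [ 5.e-04  4.e-04 -1.e+00] tool delta [-0.0002 -0.001   0.0002] F [ 0.61 -0.99 -0.18] grip 0.0857
```

View pics/wrist5.png

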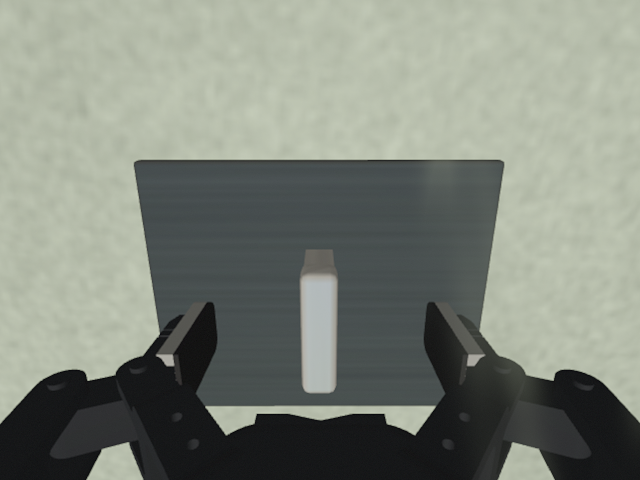

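The bar at (319,330) is now between the pads. Closing.

```bash
python3 -m pendant '[[[0,0,0],[0,0,0],0],[[0,0,0],[0,0,0],0],[[0,0,0],[0,0,0],0],[[0,0,0],[0,0,0],0],[[0,0,0],[0,0,0],0],[[0,0,0],[0,0,0],0],[[0,0,0],[0,0,0],0],[[0,0,0],[0,0,0],0]]'
python3 - <<'E'
from h import *
delta(.519,.204,.017)
p,d=imaging.get_image("wrist"); cv2.imwrite("pics/wrist6.png",p)
E
```

```text
clock: 6.92
position: [0.5199, 0.2041, 0.0173]
tool_rot: [2.11, 2.328, 0.001]
wrist_force: [-0.8, 0.2, 4.2]
grip_width: 0.0131
t 6.92 pos [0.5199 0.2041 0.0173] xang 95.63 tilt [ 5.e-04  1.e-04 -1.e+00] tool delta [-0.     -0.0009  0.0003] F [-0.76  0.2   4.16] grip 0.0131
```

View pics/wrist6.png

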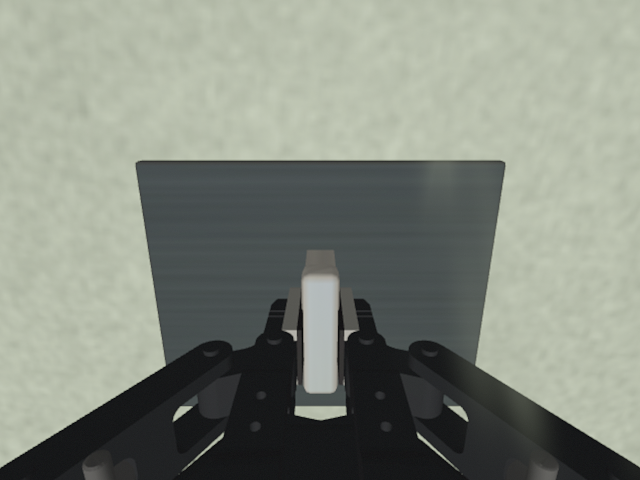

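Gripped at 13.1 mm wide, against a 14 mm bar. Lifting 0.16 m.

```bash
python3 -m pendant '[[[0,0,-0.005],[0,0,0],0],[[0,0,-0.015],[0,0,0],0],[[0,0,-0.025],[0,0,0],0],[[0,0,-0.03],[0,0,0],0],[[0,0,-0.03],[0,0,0],0],[[0,0,-0.03],[0,0,0],0],[[0,0,-0.02],[0,0,0],0],[[0,0,-0.01],[0,0,0],0]]'
python3 - <<'E'
from h import *
delta(.543,-.143)
p,d=imaging.get_image("wrist"); cv2.imwrite("pics/wrist7.png",p)
E
```

```text
clock: 7.63
position: [0.5205, 0.2046, 0.1845]
tool_rot: [2.109, 2.327, 0.005]
wrist_force: [-0.0, -0.2, -2.5]
grip_width: 0.013
t 7.63 pos [0.5205 0.2046 0.1845] xang 95.62 tilt [ 0.0031  0.0018 -1.    ] tool delta [-0.3481 -0.0117 -0.0005] F [-0.01 -0.18 -2.55] grip 0.013
```

View pics/wrist7.png

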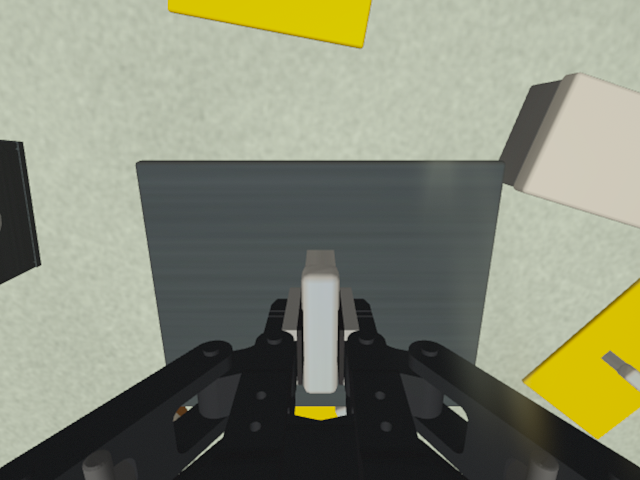

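The lid is held level and reads about 2.5 N. Now I'll refine the bucket pose before carrying the lid over.

```bash
python3 - <<'E'
from h import *
from scipy.optimize import least_squares
for n in ("top","scene"):
    c=imaging.camera_params(n); ds=[];ps=[]
    for i in range(3):
        p,d=imaging.get_image(n); ds.append(d); ps.append(p.astype(float))
        for t in ("bucket_mouth","clamp_hinge"):
            r=imaging.place_of(n,t)
            if r: print(n,t,round(r[0]['conf'],2),np.round(r[0]['point'],4))
    d=np.median(ds,0).astype(np.float32); p=np.mean(ps,0)
    W=cloud(n,d,c); x,y,z=np.moveaxis(W,-1,0)
    m=(np.abs(x-.544)<.075)&(np.abs(y+.142)<.095)&(z>.097)&(z<.111)&(p.max(-1)<85)
    P=W[m][:,:2]; P=P[P[:,0]<.60]
    # cost: distance from wall centre-line rect (half 57 x 72), 3 sides + back
    def res(q):
        a=q[2]; D=P-q[:2]; X=D[:,0]*np.cos(a)+D[:,1]*np.sin(a); Y=-D[:,0]*np.sin(a)+D[:,1]*np.cos(a)
        return np.minimum(np.abs(np.abs(X)-.057)+np.maximum(np.abs(Y)-.075,0),np.abs(np.abs(Y)-.072)+np.maximum(np.abs(X)-.06,0))
    best=min((least_squares(res,[.544+i*.004,-.142+j*.004,a],loss='soft_l1',f_scale=.002) for i in(-1,0,1) for j in(-1,0,1) for a in(-.05,.0,.05)),key=lambda s:s.cost)
    print(n,m.sum(),best.x.round(4),best.cost, np.abs(res(best.x)).mean())
    # caps
    cap=(np.abs(x-.544)<.06)&(np.abs(y+.142)<.075)&(p[...,0]-p[...,2]>35)
    print("caps",cap.sum(),cv2.minAreaRect((W[cap&(z>.07)][:,:2]*1000).astype(np.float32)))
    if n=="top":
        cv2.imwrite("pics/bk.png",cv2.resize(p[190:290,340:430].astype(np.uint8),None,fx=6,fy=6,interpolation=cv2.INTER_CUBIC))
        q=best.x;a=q[2]
        rr=[[q[0]+sx*.06*np.cos(a)-sy*.075*np.sin(a),q[1]+sx*.06*np.sin(a)+sy*.075*np.cos(a),.105] for sx,sy in((1,1),(1,-1),(-1,-1),(-1,1))]
        uv=(proj(n,np.array(rr),c)-[340,190]+.5)*6
        im=cv2.imread("pics/bk.png"); cv2.polylines(im,[uv.round().astype(int).reshape(-1,1,2)],True,(0,0,255),1)
        rr=[[q[0]+sx*.054*np.cos(a)-sy*.069*np.sin(a),q[1]+sx*.054*np.sin(a)+sy*.069*np.cos(a),.105] for sx,sy in((1,1),(1,-1),(-1,-1),(-1,1))]
        uv=(proj(n,np.array(rr),c)-[340,190]+.5)*6
        cv2.polylines(im,[uv.round().astype(int).reshape(-1,1,2)],True,(0,255,0),1); cv2.imwrite("pics/bk.png",im)
E
```

```text
top bucket_mouth 0.69 [ 0.5436 -0.1438  0.1065]
top clamp_hinge 0.57 [ 0.6224 -0.1447  0.1196]
top bucket_mouth 0.96 [ 0.5433 -0.1396  0.1075]
top clamp_hinge 0.61 [ 0.6195 -0.1447  0.1178]
top bucket_mouth 0.63 [ 0.5425 -0.1418  0.1067]
top clamp_hinge 0.61 [ 0.6199 -0.1436  0.119 ]
top 492 [ 5.414e-01 -1.426e-01 -2.000e-04] 0.0005662372729302532 0.0015416058309495907
caps 1069 ((541.2582397460938, -142.46304321289062), (130.7732696533203, 99.37165832519531), 89.77498626708984)
scene bucket_mouth 0.67 [ 0.5406 -0.1397  0.107 ]
scene clamp_hinge 0.77 [ 0.6213 -0.1384  0.116 ]
scene bucket_mouth 0.74 [ 0.5429 -0.1406  0.1047]
scene clamp_hinge 0.64 [ 0.6201 -0.1394  0.1166]
scene bucket_mouth 0.58 [ 0.541  -0.1392  0.1051]
scene clamp_hinge 0.82 [ 0.6187 -0.1386  0.1175]
scene 301 [ 0.5482 -0.1411 -0.0033] 0.0003031883294042305 0.0015663392550060566
caps 540 ((545.306396484375, -142.86892700195312), (108.29916381835938, 142.33154296875), 0.43814998865127563)
```

View pics/bk.png

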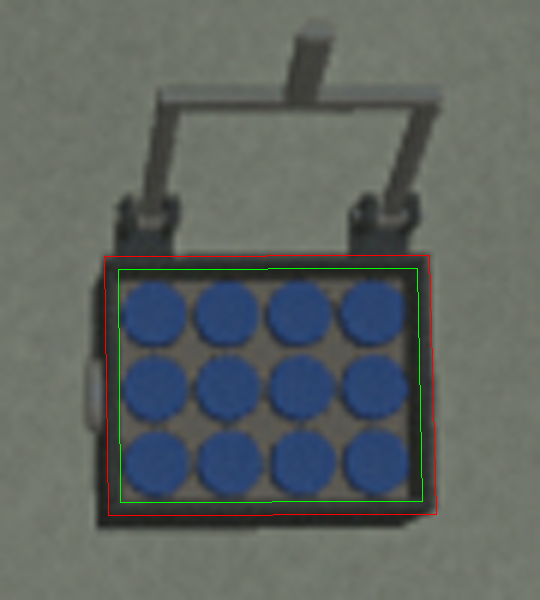

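The fit overlay follows the rim well, with yaw near 0. Taking the lid-to-bucket offset from the same camera cancels its bias: top gives a target TCP of (0.5433, -0.1419), scene gives (0.5453, -0.1414). I'll use (0.544, -0.1417). Carrying the lid over.

```bash
python3 -m pendant '[[[0,0,0],[0,0,2.8],0],[[0,0,0],[0,0,2.8],0],[[-0.015,0.002,0],[0,0,0],0],[[-0.03,0.002,0],[0,0,0],0],[[-0.03,0.002,0],[0,0,0],0],[[-0.03,0.002,0],[0,0,0],0],[[-0.03,0.002,0],[0,0,0],0],[[-0.03,0.002,0],[0,0,0],0]]'
python3 -m pendant '[[[-0.03,0.002,0],[0,0,0],0],[[-0.03,0.002,0],[0,0,0],0],[[-0.03,0.002,0],[0,0,0],0],[[-0.03,0.002,0],[0,0,0],0],[[-0.025,0.002,0],[0,0,0],0],[[-0.015,0.002,0],[0,0,0],0],[[0,0,0],[0,0,0],0],[[0,0,0],[0,0,0],0]]'
python3 - <<'E'
from h import *
delta(.544,-.1417)
E
```

```text
clock: 9.25
position: [0.5318, 0.0377, 0.1821]
tool_rot: [2.221, 2.222, 0.0]
wrist_force: [1.5, -0.7, -1.9]
grip_width: 0.0131
clock: 9.92
position: [0.5438, -0.1218, 0.1819]
tool_rot: [2.224, 2.219, 0.0]
wrist_force: [0.3, 0.2, -3.1]
grip_width: 0.0129
t 9.92 pos [ 0.5438 -0.1218  0.1819] xang 89.89 tilt [ 1.e-04  1.e-04 -1.e+00] tool delta [-0.0199  0.0003 -0.    ] F [ 0.26  0.2  -3.13] grip 0.0129
```

```bash
python3 -m pendant '[[[-0.012,0,0],[0,0,0.1],0],[[-0.008,0.0002,0],[0,0,0],0],[[0,0,0.015],[0,0,0],0],[[0,0,0.02],[0,0,0],0],[[0,0,0.015],[0,0,0],0],[[0,0,0],[0,0,0],0],[[0,0,0],[0,0,0],0]]'
python3 - <<'E'
from h import *
delta(.544,-.1417)
p,d=imaging.get_image("wrist"); cv2.imwrite("pics/wrist8.png",p)
p,d=imaging.get_image("scene"); cv2.imwrite("pics/scene8.png",cv2.resize(p[140:280,190:330],None,fx=4,fy=4,interpolation=cv2.INTER_CUBIC))
E
```

```text
clock: 10.5
position: [0.5436, -0.1408, 0.1316]
tool_rot: [-2.221, -2.22, 0.002]
wrist_force: [-0.1, 0.1, -3.6]
grip_width: 0.0132
t 10.5 pos [ 0.5436 -0.1408  0.1316] xang 89.97 tilt [-1.6e-03  2.0e-04 -1.0e+00] tool delta [-0.0009  0.0004 -0.    ] F [-0.12  0.14 -3.57] grip 0.0132
```

View pics/wrist8.png

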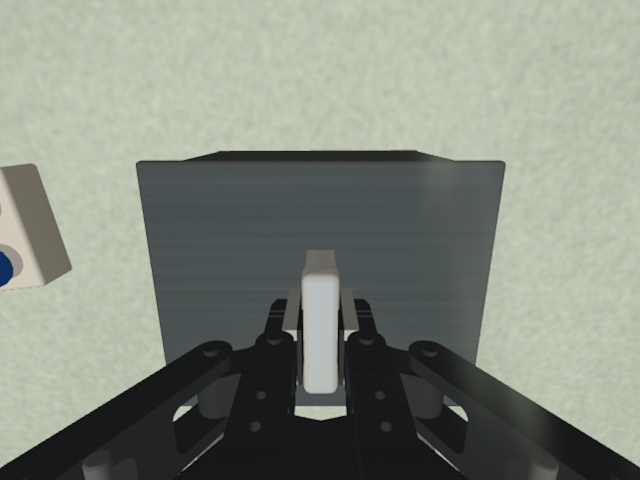

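View pics/scene8.png

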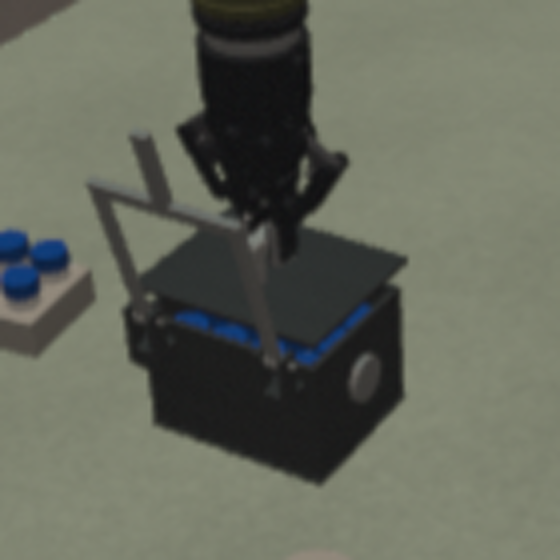

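The lid hovers over the bucket and clears the open clamp. In the wrist view the bucket front's lower corners at (218,152) and (418,152) are nearly centred under the lid's corners at (137,162) and (505,162). I'll put numbers on the offset.

```bash
python3 - <<'E'
from h import *
delta(.544,-.1417)
c=imaging.camera_params("wrist"); p,d=imaging.get_image("wrist"); W=cloud("wrist",d,c)
f=240/np.tan(np.radians(c['vertical_fov'])/2)
g=p.max(-1).astype(int)
print([ (v,int(np.argmax(g[v]<60)),int(639-np.argmax(g[v][::-1]<60))) for v in range(148,164)])
Rm=R.from_rotvec(c['orientation']).as_matrix()
def ray(u,v,z):
    r=Rm@np.array([(u-c['cx'])/f,(v-c['cy'])/f,1]); return c['eye']+r*(z-c['eye'][2])/r[2]
cv2.imwrite("pics/w9c.png",cv2.resize(p[140:180,120:520],None,fx=2,fy=8,interpolation=cv2.INTER_NEAREST))
for u,v,z in ((220,151,0),(417,151,0),(137,162,.1316-.0173+.016),(505,162,.1316-.0173+.016)): print(ray(u,v,z).round(4))
m=(W[...,2]>.02)&(W[...,2]<.1)&(W[...,1]<-.03)&(W[...,1]>-.25)&(W[...,0]<.5)
print(m.sum(),np.percentile(W[m],[1,50,99],axis=0).round(4))
E
```

```text
t 10.6 pos [ 0.5449 -0.1408  0.1329] xang 89.95 tilt [ 1.7e-03 -1.0e-04 -1.0e+00] tool delta [-0.0009 -0.0009 -0.    ] F [ 0.31 -0.08 -3.32] grip 0.0131
[(148, 403, 414), (149, 219, 417), (150, 216, 420), (151, 212, 424), (152, 207, 422), (153, 203, 422), (154, 199, 422), (155, 194, 421), (156, 190, 422), (157, 185, 422), (158, 181, 422), (159, 176, 421), (160, 172, 420), (161, 140, 500), (162, 138, 138), (163, 0, 639)]
[ 0.4861 -0.2174  0.    ]
[ 0.4862 -0.0658  0.    ]
[ 0.4819 -0.217   0.1303]
[ 0.482  -0.063   0.1303]
2486 [[ 0.4834 -0.2139  0.0224]
 [ 0.4837 -0.142   0.0705]
 [ 0.484  -0.0708  0.0996]]
```

View pics/w9c.png

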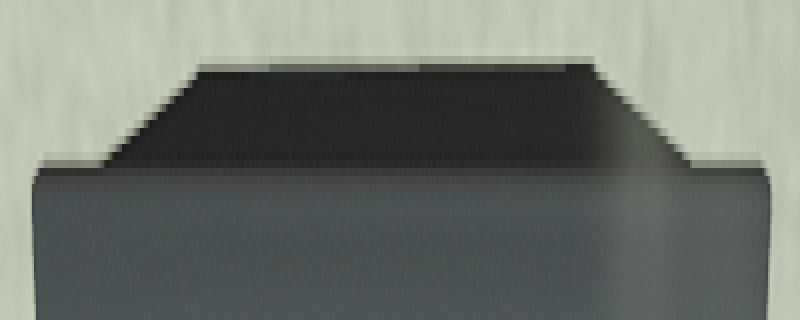

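The wrist camera gives bucket centre (0.5437, -0.1416) and lid centre (0.545, -0.140), so I'll shift about -1.3 mm in each axis. Then I'll lower slowly and watch the force.

```bash
python3 -m pendant '[[[-0.0013,-0.0013,0],[0,0,0],0],[[0,0,0],[0,0,0],0],[[0,0,0.004],[0,0,0],0],[[0,0,0.004],[0,0,0],0],[[0,0,0.003],[0,0,0],0],[[0,0,0.003],[0,0,0],0],[[0,0,0],[0,0,0],0],[[0,0,0],[0,0,0],0]]'
python3 - <<'E'
from h import *
delta(.5437,-.142,.1123)
E
```

```text
clock: 11.32
position: [0.5426, -0.1421, 0.1176]
tool_rot: [-2.222, -2.22, 0.0]
wrist_force: [-0.7, -0.7, -2.1]
grip_width: 0.013
t 11.32 pos [ 0.5426 -0.1421  0.1176] xang 89.93 tilt [-6.e-04  2.e-04 -1.e+00] tool delta [0.0001 0.0011 0.0053] F [-0.72 -0.73 -2.1 ] grip 0.013
```

The plug is 5 mm inside with no contact. I'll go on down.

```bash
python3 -m pendant '[[[0,0.0007,0.002],[0,0,0],0],[[0,0,0.002],[0,0,0],0],[[0,0,0.0015],[0,0,0],0],[[0,0,0],[0,0,0],0],[[0,0,0],[0,0,0],0]]'
python3 - <<'E'
from h import *
delta(.5437,-.142,.1123)
E
```

```text
clock: 11.73
position: [0.5434, -0.1422, 0.1124]
tool_rot: [-2.223, -2.22, -0.0]
wrist_force: [-0.6, -0.3, -3.7]
grip_width: 0.0129
t 11.73 pos [ 0.5434 -0.1422  0.1124] xang 89.93 tilt [-0.e+00  1.e-04 -1.e+00] tool delta [0.0002 0.0003 0.0001] F [-0.6  -0.33 -3.68] grip 0.0129
```

```bash
python3 -m pendant '[[[0,0,0.001],[0,0,0],0],[[0,0,0],[0,0,0],0],[[0,0,0],[0,0,0],0]]'; python3 -m pendant '[[[0,0,0.001],[0,0,0],0],[[0,0,0],[0,0,0],0],[[0,0,0],[0,0,0],0]]'
python3 - <<'E'
from h import *
delta(.5437,-.142,.1123)
p,d=imaging.get_image("scene"); cv2.imwrite("pics/scene10.png",cv2.resize(p[140:280,190:330],None,fx=4,fy=4,interpolation=cv2.INTER_CUBIC))
E
```

```text
clock: 11.98
position: [0.5435, -0.1422, 0.1123]
tool_rot: [2.222, 2.22, 0.0]
wrist_force: [-2.7, 0.1, 6.0]
grip_width: 0.013
clock: 12.23
position: [0.5435, -0.1422, 0.1123]
tool_rot: [2.222, 2.219, -0.0]
wrist_force: [-3.9, 0.7, 14.4]
grip_width: 0.013
t 12.23 pos [ 0.5435 -0.1422  0.1123] xang 89.92 tilt [ 8.e-04 -9.e-04 -1.e+00] tool delta [ 0.0002  0.0002 -0.    ] F [-3.86  0.74 14.38] grip 0.013
```

View pics/scene10.png

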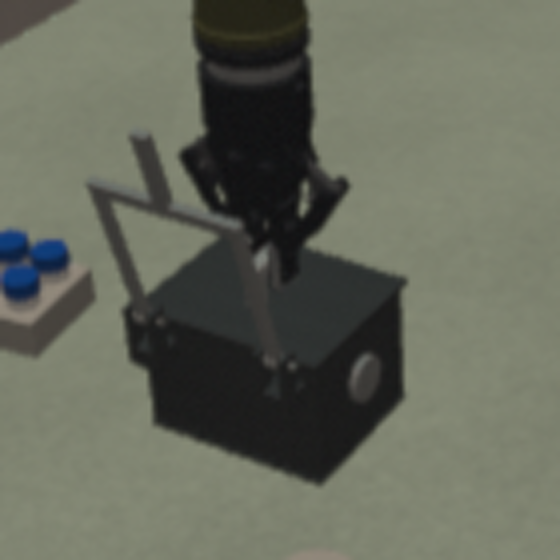

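The lid sits flush. The position stopped exactly at the predicted 0.1123 with 14 N of reaction. I'll relieve the pressure, open and lift away straight up.

```bash
python3 -m pendant '[[[0,0,-0.0018],[0,0,0],0],[[0,0,0],[0,0,0],0.5],[[0,0,0],[0,0,0],0.5],[[0,0,0],[0,0,0],0.5],[[0,0,0],[0,0,0],0.5],[[0,0,0],[0,0,0],0.5],[[0,0,0],[0,0,0],0.5]]'
python3 -m pendant '[[[0,0,-0.005],[0,0,0],0.5],[[0,0,-0.015],[0,0,0],0.5],[[0,0,-0.03],[0,0,0],0.5],[[0,0,-0.03],[0,0,0],0.5],[[0,0,-0.03],[0,0,0],0.5],[[0,0,-0.02],[0,0,0],0.5],[[0,0,0],[0,0,0],0.5],[[0,0,0],[0,0,0],0.5]]'
python3 - <<'E'
from h import *
delta(.5437,-.142,.1123)
c=imaging.camera_params("wrist"); p,d=imaging.get_image("wrist"); W=cloud("wrist",d,c); cv2.imwrite("pics/wrist11.png",p)
x,y,z=np.moveaxis(W,-1,0)
m=(z>.105)&(z<.118)&(np.abs(x-.544)<.1)&(np.abs(y+.142)<.1)
print("plate z",np.median(z[m]),"tilt fit",np.linalg.lstsq(np.c_[x[m],y[m],np.ones(m.sum())],z[m],rcond=None)[0])
b=(z>.133)&(z<.146)&(np.abs(x-.544)<.05)&(np.abs(y+.142)<.04)
print("bar",b.sum(),cv2.minAreaRect((W[b][:,:2]*1000).astype(np.float32)),np.median(z[b]))
for n in ("wrist",):
  for t in("lid_grip","clamp_tab","clamp_hinge","bucket_mouth"):
    for r in imaging.place_of(n,t)[:2]: print(n,t,round(r['conf'],2),np.round(r['point'],4))
p,d=imaging.get_image("scene"); cv2.imwrite("pics/scene11.png",cv2.resize(p[140:280,190:330],None,fx=4,fy=4,interpolation=cv2.INTER_CUBIC))
for t in("clamp_tab","clamp_hinge","lid_grip"):
    for r in imaging.place_of("scene",t)[:4]: print("scene",t,round(r['conf'],2),np.round(r['point'],4))
E
```

```text
clock: 12.87
position: [0.5435, -0.1422, 0.1121]
tool_rot: [-2.223, -2.22, -0.0]
wrist_force: [0.3, -0.4, -0.4]
grip_width: 0.0426
clock: 13.53
position: [0.5441, -0.1423, 0.2436]
tool_rot: [2.221, 2.218, 0.002]
wrist_force: [0.1, -0.9, -0.4]
grip_width: 0.0428
t 13.53 pos [ 0.5441 -0.1423  0.2436] xang 89.92 tilt [ 2.8e-03 -6.0e-04 -1.0e+00] tool delta [ 0.0004 -0.0008  0.1313] F [ 0.12 -0.9  -0.43] grip 0.0428
plate z 0.11126440177338587 tilt fit [0.00046289 0.00025503 0.11104702]
bar 1218 ((542.5712280273438, -141.47242736816406), (50.78510284423828, 13.825366973876953), 0.25026944279670715) 0.14484148564674848
wrist lid_grip 0.88 [ 0.5439 -0.141   0.1389]
wrist clamp_tab 0.45 [ 0.5451 -0.1392  0.1407]
scene clamp_tab 0.75 [ 0.546  -0.1432  0.1051]
scene clamp_tab 0.58 [ 0.6573 -0.141   0.2835]
scene clamp_hinge 0.83 [ 0.6215 -0.14    0.1171]
scene lid_grip 0.98 [0.6536 0.5361 0.042 ]
scene lid_grip 0.85 [ 0.543  -0.1432  0.1358]
scene lid_grip 0.84 [0.7319 0.2536 0.0409]
scene lid_grip 0.68 [0.3177 0.1546 0.0421]
```

View pics/wrist11.png

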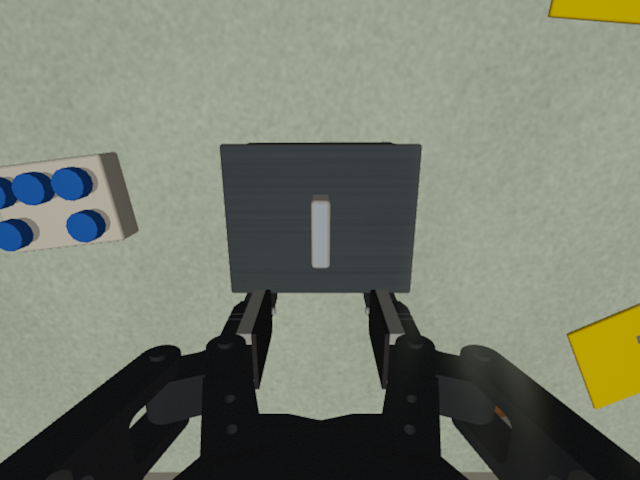

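View pics/scene11.png

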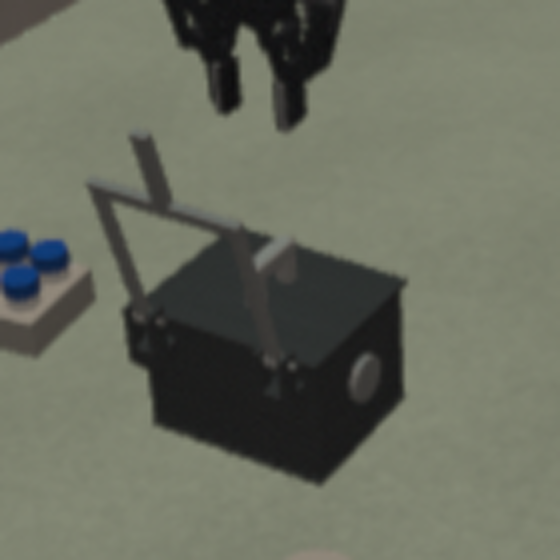

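The lid is seated: bar top is at z=0.1448 (rim + 40 mm), the plate is level to under 0.001, the bar is centred within 1 mm and yaw is 0.25°. The clamp is still open, with the tab at about (0.659, -0.141, 0.283), which is 1.81 rad.

For the clamp, I'll shut the fingers, pass over the tab, drop down behind it, and push it through its arc with the fingertips.

```bash
python3 -m pendant '[[[0,0,-0.02],[0,0,0],0],[[0,0,-0.03],[0,0,0],0],[[0,0,-0.03],[0,0,0],0],[[0,0,-0.015],[0,0,0],0],[[0,0.01,0],[0,0,0],0],[[0,0.03,0],[0,0,0],0],[[0,0.03,0],[0,0,0],0],[[0,0.03,0],[0,0,0],0]]'
python3 -m pendant '[[[0,0.03,0],[0,0,0],0],[[0,0.025,0],[0,0,0],0],[[0,0.007,0],[0,0,0],0],[[0,0,0],[0,0,0],0],[[0,0,0],[0,0,0],0]]'
python3 - <<'E'
from h import *
delta(.705,-.142,.262)
p,d=imaging.get_image("wrist"); cv2.imwrite("pics/wrist12.png",p)
p,d=imaging.get_image("scene"); cv2.imwrite("pics/scene12.png",cv2.resize(p[60:280,150:370],None,fx=2.7,fy=2.7,interpolation=cv2.INTER_CUBIC))
for t in("clamp_tab","clamp_hinge"):
    for r in imaging.place_of("scene",t)[:4]: print("scene",t,round(r['conf'],2),np.round(r['point'],4))
E
```

```text
clock: 14.65
position: [0.6443, -0.1426, 0.3374]
tool_rot: [2.223, 2.219, -0.0]
wrist_force: [1.2, 0.0, 0.0]
grip_width: -0.0
clock: 15.07
position: [0.7052, -0.1421, 0.3364]
tool_rot: [-2.221, -2.22, 0.001]
wrist_force: [0.3, 0.0, -0.2]
grip_width: -0.0
t 15.07 pos [ 0.7052 -0.1421  0.3364] xang 89.95 tilt [-1.5e-03  3.0e-04 -1.0e+00] tool delta [ 0.0001 -0.0001  0.0744] F [ 0.34  0.03 -0.18] grip -0.0
scene clamp_tab 0.76 [ 0.6554 -0.1441  0.2827]
scene clamp_hinge 0.94 [ 0.6224 -0.1412  0.1156]
```

View pics/scene12.png

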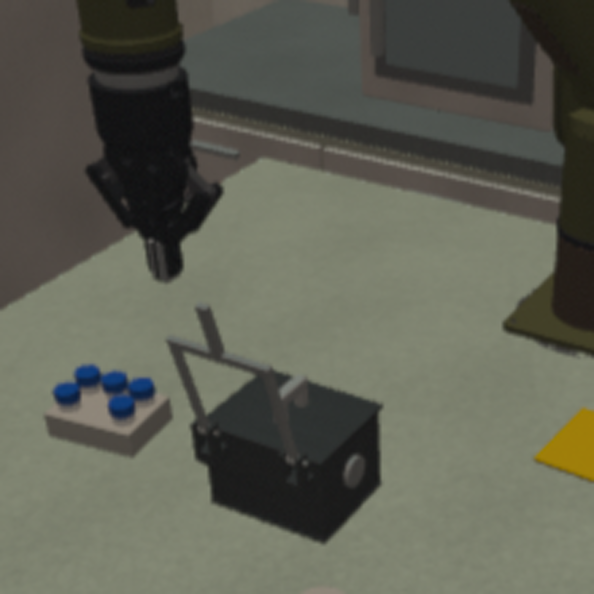

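View pics/wrist12.png

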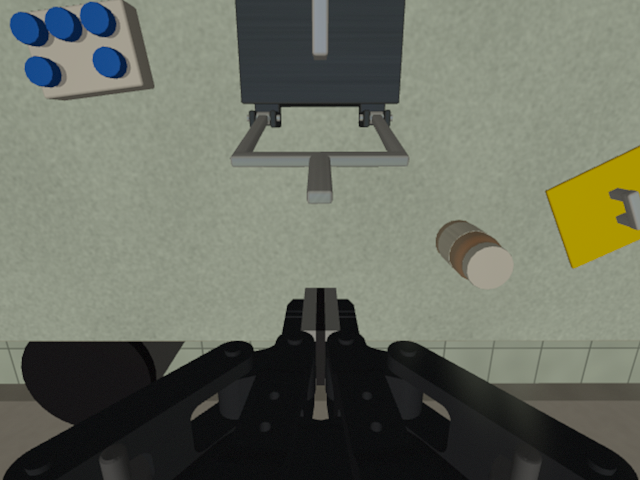

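The fingers (320,290) are behind the tab's end (319,197), in line with it, and the jar at (475,260) is well clear to the side. I'll descend behind the tab, then push forward.

```bash
python3 -m pendant '[[[0,0,0.02],[0,0,0],0],[[0,0,0.03],[0,0,0],0],[[0,0,0.02],[0,0,0],0],[[0,0,0],[0,0,0],0],[[0,-0.01,0],[0,0,0],0],[[0,-0.01,0],[0,0,0],0],[[0,-0.01,0],[0,0,0],0],[[0,0,0],[0,0,0],0]]'
python3 - <<'E'
from h import *
delta(.6365,-.142,.2665)
H=np.array([.6215,.1165]);rho=.158
prev=None
for th in np.r_[1.57:0.0:13j]:
    q=H+rho*np.array([-np.cos(th),np.sin(th)])+.004*np.array([np.sin(th),np.cos(th)])+[.012,-.008]
    print(round(th,2),q.round(4),None if prev is None else (q-prev).round(4)); prev=q
p,d=imaging.get_image("wrist"); cv2.imwrite("pics/wrist13.png",p)
E
```

```text
clock: 15.93
position: [0.6749, -0.1429, 0.2697]
tool_rot: [2.222, 2.218, 0.001]
wrist_force: [0.3, -0.5, 0.5]
grip_width: 0.0001
t 15.93 pos [ 0.6749 -0.1429  0.2697] xang 89.9 tilt [ 2.e-03 -8.e-04 -1.e+00] tool delta [ 0.0008 -0.0384  0.0032] F [ 0.33 -0.46  0.46] grip 0.0001
1.57 [0.6374 0.2665] None
1.44 [0.6167 0.2657] [-0.0206 -0.0008]
1.31 [0.5964 0.2621] [-0.0204 -0.0035]
1.18 [0.5766 0.256 ] [-0.0197 -0.0062]
1.05 [0.5579 0.2473] [-0.0188 -0.0087]
0.92 [0.5404 0.2362] [-0.0175 -0.0111]
0.79 [0.5246 0.223 ] [-0.0159 -0.0132]
0.65 [0.5106 0.2078] [-0.014  -0.0152]
0.52 [0.4986 0.1909] [-0.0119 -0.0169]
0.39 [0.489  0.1726] [-0.0096 -0.0183]
0.26 [0.4819 0.1532] [-0.0071 -0.0194]
0.13 [0.4774 0.1331] [-0.0045 -0.0202]
0.0 [0.4755 0.1125] [-0.0019 -0.0206]
```

View pics/wrist13.png

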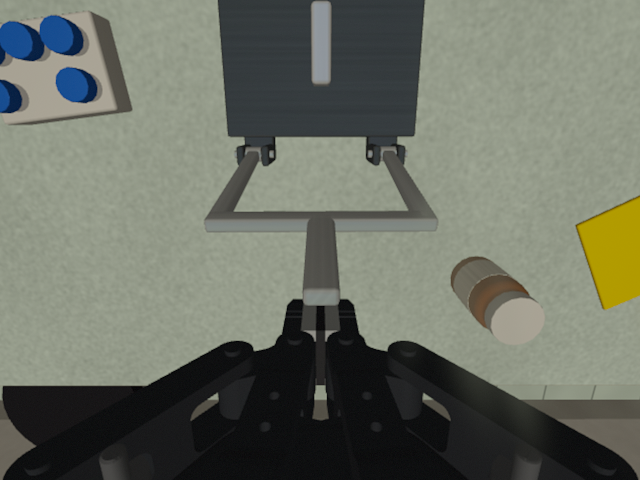

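The tab's end (320,290) lies right in front of the fingers. Pushing it to upright.

```bash
python3 -m pendant '[[[0,-0.01,0],[0,0,0],0],[[0,-0.01,0.001],[0,0,0],0],[[0,-0.01,0.001],[0,0,0],0],[[0,-0.01,0.001],[0,0,0],0],[[0,-0.01,0],[0,0,0],0],[[0,-0.01,0.001],[0,0,0],0],[[0,-0.01,0.001],[0,0,0],0],[[0,-0.01,0.002],[0,0,0],0]]'
python3 - <<'E'
from h import *
delta(.5964,-.142,.2621)
p,d=imaging.get_image("scene"); cv2.imwrite("pics/scene14.png",cv2.resize(p[60:280,150:370],None,fx=2.7,fy=2.7,interpolation=cv2.INTER_CUBIC))
for t in("clamp_tab",):
    for r in imaging.place_of("scene",t)[:4]: print("scene",t,round(r['conf'],2),np.round(r['point'],4))
E
```

```text
clock: 16.65
position: [0.5971, -0.1423, 0.2618]
tool_rot: [2.221, 2.218, 0.005]
wrist_force: [1.1, -0.1, 1.1]
grip_width: 0.0002
t 16.65 pos [ 0.5971 -0.1423  0.2618] xang 89.92 tilt [ 4.4e-03 -3.0e-04 -1.0e+00] tool delta [ 0.0003 -0.0007 -0.0003] F [ 1.12 -0.1   1.05] grip 0.0002
scene clamp_tab 0.94 [ 0.5766 -0.1426  0.2821]
scene clamp_tab 0.74 [ 0.5426 -0.1393  0.1068]
```

View pics/scene14.png

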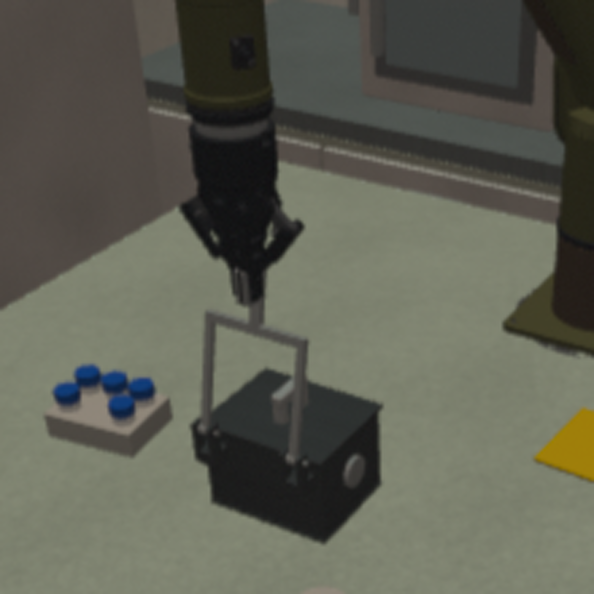

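The clamp is past upright and following: the tab is at (0.577, 0.282), about 1.31 rad as planned, with about 1 N of force. Continuing along the arc.

```bash
python3 -m pendant '[[[0,-0.01,0.003],[0,0,0],0],[[0,-0.01,0.003],[0,0,0],0],[[0,-0.0095,0.0043],[0,0,0],0],[[0,-0.0095,0.0044],[0,0,0],0],[[0,-0.009,0.0055],[0,0,0],0],[[0,-0.0085,0.0056],[0,0,0],0],[[0,-0.008,0.0066],[0,0,0],0],[[0,-0.008,0.0066],[0,0,0],0]]'
python3 - <<'E'
from h import *
delta(.5246,-.142,.223)
for t in("clamp_tab",):
    imaging.get_image("scene")
    for r in imaging.place_of("scene",t)[:4]: print("scene",t,round(r['conf'],2),np.round(r['point'],4))
E
```

```text
clock: 17.42
position: [0.5247, -0.1423, 0.222]
tool_rot: [2.221, 2.218, 0.003]
wrist_force: [1.6, 0.1, -0.1]
grip_width: -0.0001
t 17.42 pos [ 0.5247 -0.1423  0.222 ] xang 89.93 tilt [ 3.2e-03 -3.0e-04 -1.0e+00] tool delta [ 0.0003 -0.0001 -0.001 ] F [ 1.63  0.14 -0.1 ] grip -0.0001
```

```bash
python3 -m pendant '[[[0,-0.007,0.0071],[0,0,0],0],[[0,-0.007,0.0071],[0,0,0],0],[[0,-0.006,0.0085],[0,0,0],0],[[0,-0.006,0.0085],[0,0,0],0],[[0,-0.005,0.009],[0,0,0],0],[[0,-0.0046,0.009],[0,0,0],0],[[0,0,0],[0,0,0],0]]'
python3 - <<'E'
from h import *
delta(.489,-.142,.1726)
p,d=imaging.get_image("scene"); cv2.imwrite("pics/scene15.png",cv2.resize(p[60:280,150:370],None,fx=2.7,fy=2.7,interpolation=cv2.INTER_CUBIC))
E
```

```text
clock: 18.1
position: [0.4873, -0.1422, 0.1714]
tool_rot: [-2.222, -2.219, 0.002]
wrist_force: [-0.6, 1.9, -0.1]
grip_width: -0.0002
t 18.1 pos [ 0.4873 -0.1422  0.1714] xang 89.94 tilt [-0.0017  0.     -1.    ] tool delta [ 0.0002  0.0017 -0.0012] F [-0.6   1.91 -0.15] grip -0.0002
```

View pics/scene15.png

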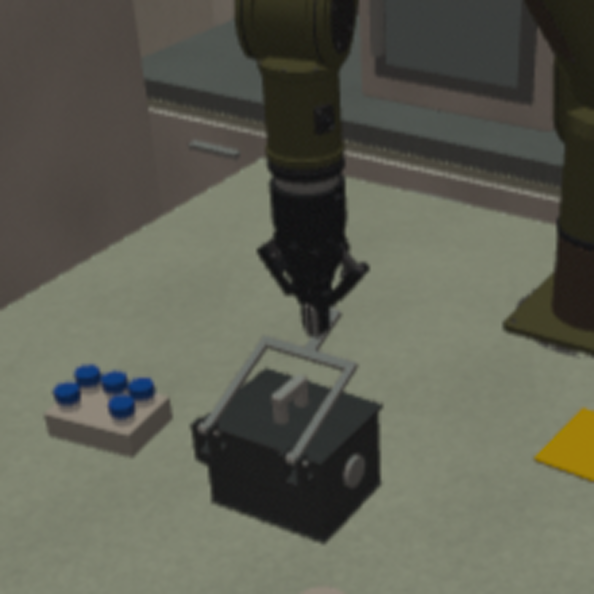

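The clamp is at about 0.4 rad with the fingertips on top of the tab. Finishing the arc.

```bash
python3 -m pendant '[[[0,-0.003,0.0095],[0,0,0],0],[[0,-0.003,0.0095],[0,0,0],0],[[0,-0.002,0.01],[0,0,0],0],[[0,-0.002,0.01],[0,0,0],0],[[0,-0.001,0.01],[0,0,0],0],[[0,-0.001,0.005],[0,0,0],0],[[0,0,0],[0,0,0],0]]'
python3 -m pendant '[[[0,0,0.003],[0,0,0],0],[[0,0,0],[0,0,0],0],[[0,0,0],[0,0,0],0]]'
python3 - <<'E'
from h import *
delta(.4755,-.142,.1125)
p,d=imaging.get_image("scene"); cv2.imwrite("pics/scene16.png",cv2.resize(p[100:280,170:370],None,fx=3,fy=3,interpolation=cv2.INTER_CUBIC))
E
```

```text
clock: 18.73
position: [0.4761, -0.1421, 0.1178]
tool_rot: [2.223, 2.22, -0.0]
wrist_force: [-0.3, 0.3, 0.4]
grip_width: 0.0001
clock: 18.98
position: [0.4759, -0.1422, 0.1154]
tool_rot: [2.222, 2.22, 0.001]
wrist_force: [-0.2, 0.4, 0.1]
grip_width: 0.0002
t 18.98 pos [ 0.4759 -0.1422  0.1154] xang 89.93 tilt [ 8.e-04 -1.e-04 -1.e+00] tool delta [ 0.0002 -0.0004  0.0029] F [-0.17  0.4   0.11] grip 0.0002
```

View pics/scene16.png

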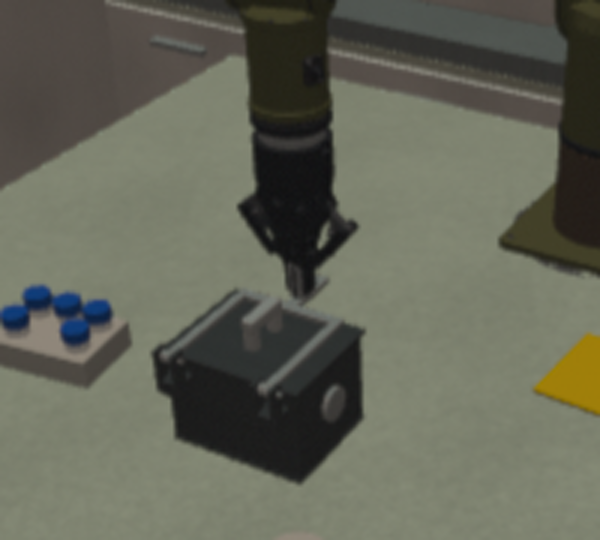

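Nearly down. I'll press on in 1 to 2 mm steps until the force rises at the end stop.

```bash
python3 -m pendant '[[[0,0,0.002],[0,0,0],0],[[0,0,0.002],[0,0,0],0],[[0,0,0],[0,0,0],0]]'; python3 -m pendant '[[[0,0,0.002],[0,0,0],0],[[0,0,0],[0,0,0],0]]'; python3 -m pendant '[[[0,0,0.002],[0,0,0],0],[[0,0,0],[0,0,0],0]]'
```

```text
clock: 19.28
position: [0.4758, -0.1422, 0.113]
tool_rot: [2.221, 2.219, 0.0]
wrist_force: [-3.3, 0.3, 19.7]
grip_width: -0.0
clock: 19.45
position: [0.4759, -0.1423, 0.1126]
tool_rot: [2.22, 2.218, 0.0]
wrist_force: [-6.6, 1.8, 38.5]
grip_width: 0.0001
clock: 19.62
position: [0.4759, -0.1423, 0.1123]
tool_rot: [2.219, 2.217, -0.0]
wrist_force: [-11.9, 1.6, 56.3]
grip_width: 0.0
```

The end stop is reached: position held at 0.1125 while the force rose. I'll back off straight up and check.

```bash
python3 -m pendant '[[[0,0,-0.008],[0,0,0],0],[[0,0,-0.015],[0,0,0],0],[[0,-0.01,-0.03],[0,0,0],0],[[0,-0.02,-0.03],[0,0,0],0],[[0,-0.02,-0.03],[0,0,0],0],[[0,0,-0.015],[0,0,0],0],[[0,0,0],[0,0,0],0],[[0,0,0],[0,0,0],0]]'
python3 - <<'E'
from h import *
delta(.4755,-.142,.1125)
c=imaging.camera_params("wrist"); p,d=imaging.get_image("wrist"); W=cloud("wrist",d,c); cv2.imwrite("pics/wrist17.png",p)
x,y,z=np.moveaxis(W,-1,0)
b=(z>.133)&(z<.16)&(np.abs(x-.544)<.05)&(np.abs(y+.142)<.04)
if b.sum()>10: print("bar",b.sum(),cv2.minAreaRect((W[b][:,:2]*1000).astype(np.float32)),np.median(z[b]))
t=(np.abs(y+.142)<.006)&(x>.435)&(x<.49)&(z>.09)&(z<.16)
print("tab z",t.sum(),[(round(a,3),np.median(z[t&(np.abs(x-a)<.003)]).round(4)) for a in(.44,.45,.46,.47,.48) if (t&(np.abs(x-a)<.003)).sum()])
p,d=imaging.get_image("scene"); W=cloud("scene",d); cv2.imwrite("pics/scene17.png",cv2.resize(p[140:280,170:330],None,fx=4,fy=4,interpolation=cv2.INTER_CUBIC))
for n in("scene","wrist"):
  for t in("clamp_tab","clamp_hinge","lid_grip"):
    for r in imaging.place_of(n,t)[:4]: print(n,t,round(r['conf'],2),np.round(r['point'],4))
imaging.get_image("top")
for t in("clamp_tab","clamp_hinge","lid_grip","reagent_mid","rack_mid","tipbox_mid"):
    for r in imaging.place_of("top",t)[:4]: print("top",t,round(r['conf'],2),np.round(r['point'],4))
E
```

```text
clock: 20.28
position: [0.426, -0.1424, 0.2358]
tool_rot: [2.222, 2.218, 0.002]
wrist_force: [0.5, 0.4, -0.7]
grip_width: -0.0002
t 20.28 pos [ 0.426  -0.1424  0.2358] xang 89.9 tilt [ 2.6e-03 -8.0e-04 -1.0e+00] tool delta [0.0006 0.0492 0.1234] F [ 0.5   0.38 -0.73] grip -0.0002
bar 211 ((559.2095336914062, -141.84317016601562), (9.08584213256836, 20.283849716186523), 89.69731140136719) 0.14516478591807075
tab z 681 [(0.44, np.float64(0.1208)), (0.45, np.float64(0.1206)), (0.46, np.float64(0.1207)), (0.47, np.float64(0.1208))]
scene clamp_tab 0.84 [ 0.4507 -0.1447  0.1173]
scene clamp_hinge 0.72 [ 0.6236 -0.1424  0.1146]
scene clamp_hinge 0.48 [ 0.4506 -0.146   0.1184]
scene lid_grip 0.88 [0.3152 0.1565 0.0448]
scene lid_grip 0.73 [0.6536 0.5353 0.0397]
scene lid_grip 0.71 [0.7311 0.2581 0.0432]
scene lid_grip 0.69 [ 0.5434 -0.1431  0.1336]
wrist clamp_tab 0.73 [ 0.4512 -0.1418  0.1126]
wrist lid_grip 0.62 [ 0.5429 -0.1408  0.1376]
top clamp_tab 0.94 [ 0.4526 -0.142   0.1115]
top clamp_hinge 0.63 [ 0.5432 -0.141   0.1397]
top lid_grip 0.94 [ 0.5448 -0.1411  0.1409]
top lid_grip 0.92 [0.6576 0.5373 0.0453]
top lid_grip 0.86 [0.3167 0.1523 0.0421]
top lid_grip 0.58 [0.7257 0.2558 0.0393]
top reagent_mid 0.89 [0.7849 0.05   0.0534]
top reagent_mid 0.18 [ 0.5433 -0.4158  0.0262]
top rack_mid 0.6 [ 0.5487 -0.4176  0.029 ]
top rack_mid 0.16 [0.4449 0.4212 0.0298]
top tipbox_mid 0.91 [0.4447 0.4245 0.031 ]
```

View pics/wrist17.png

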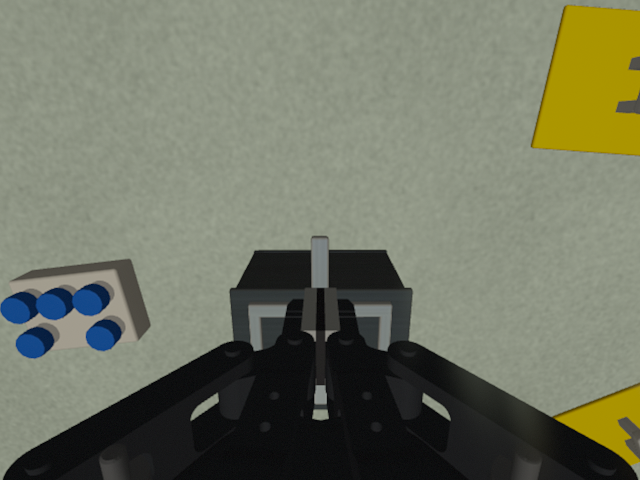

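View pics/scene17.png

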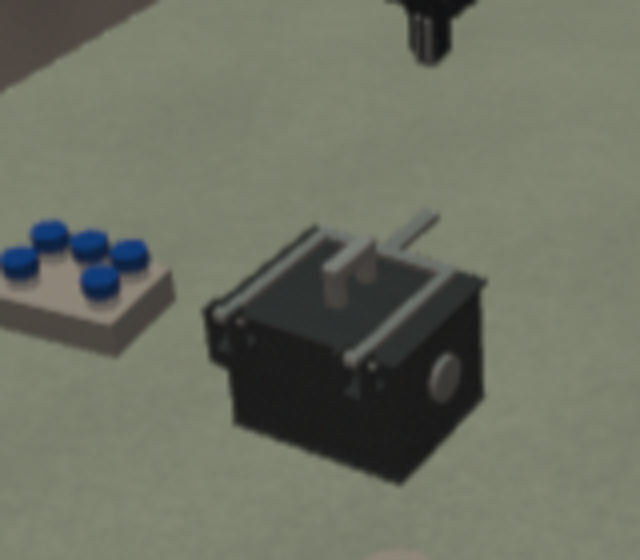

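The tab's top is flat at z=0.1207 along its length (0.1205 expected for fully down). The lid's handle is at the mouth's centre, and the robot is clear of everything. Handing in.

```bash
python3 -c "
from bench import sign_off, bot
print(bot.get_obs()['dq'].round(3)); print(sign_off())"
```

```text
[ 0.    -0.002 -0.002  0.    -0.003 -0.002  0.   ]
the job is handed in; nothing more can be done
None
```

The bucket is closed: I lowered the dark lid into the mouth, pushed the clamp over and down to its end stop, and handed in at about 20.5 s of the 58 s allowed. No verdict was reported.

**First grasp failed.** The fingers shut just above the handle bar without touching it. The fingertips turned out to be about 30 mm shorter than the stated tool geometry. I measured that with the wrist and scene cameras, corrected for it, and the second grasp held.

**Last checks:**
- **Lid, clamp still open:** after release the plate was level to under 0.001 rad and the bar's top was 40 mm above the rim, as it should be when seated. The bar was within about 1 mm of the mouth's centre.
- **Lid, clamp closed:** the bar's top was still at the same height. Three cameras put the handle within about 2 mm of the centre.
- **Clamp:** it moved along the planned arc at 1 to 2 N. At the end stop I pressed to 56 N at the wrist (limit 120 N) through the fingertips. The tab then read flat at z = 0.1207 m, where fully down is 0.1205 m.
- **Surroundings:** the robot stood clear of everything. I never touched or went near the jar, rack or tip box. The last look still found all three, but I had not measured their starting positions, so I have no shift in mm.

**Disagreements:**
- The scene camera placed the bucket about 4 mm further out in x than the others. I went with the wrist and top cameras, which agreed.
- A few network results were wrong and I discarded them, such as a clamp tab reported on the bucket body.

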